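# Pin the outlet pipe and set the lab water valve two turns open

## Task

First push the loose retaining pin all the way down through the fork and the tongue of the pipe joint, until its collar sits on the fork. Then take the valve handwheel by its revolving handle, close it (clockwise) to its stop, and open it again exactly two full turns from the stop. Finish while still gripping the handle there with the wheel at rest: do not let go; leave the other things on the bench and the blanking plug where they are.

Things in the scene. Friction and masses are not known exactly. Their poses are not given: they have to be found in the camera images.
- pin_grip (a point): Middle of the grip of the loose steel retaining pin, which stands upright in one of the block's holes. Pin: 82 mm long, 70 g; shank 10 mm diameter, 50 mm long, tapered tip; collar 26 mm diameter, 4 mm thick, resting on the block; above it an upright round grip 22 mm diameter, 28 mm tall. This point is on the axis, 67 mm above the tip, 17 mm above the collar's underside; z runs up the pin.
- pin_tip (a point): Lower end of the retaining pin, on its axis, 67 mm below pin_grip.
- block: Fixed wooden block, 85 x 160 x 75 mm high, with two upright through holes 13 mm in diameter, 45 mm either side of the middle along its y. The pin stands in one and the blanking plug in the other, either way round. Origin under its centre.
- plug_head (a point): Blanking plug, not to be used: plain steel, stands in the other hole of the block, 90 mm from the pin; same shank but a wide flat head 38 mm diameter and only 9 mm tall. This point is the middle of its head.
- clevis_top (a point): Centre of the pin hole at the top face of the joint's steel fork, 93 mm above the bench. Two 10 mm cheeks straddle a 14 mm aluminium tongue, 2 mm gaps; one upright 13 mm hole goes through all, open below; lugs 36 mm wide. Pin home: collar's underside at this point, tip 50 mm lower. z up, y along the pipe away from the valve. The wheel's axis lies 190 mm along -y and 50 mm along +x from here.
- valve_axis (a point): Point on the vertical axis of the valve's handwheel, at rim height (117 mm above the bench); same axes as clevis_top. The aluminium wheel measures 122 mm over its rim, top of the rim 123 mm above the bench.
- handle: Revolving upright handle on the handwheel, black plastic, round, 21 mm diameter in the middle, 46 mm tall, top 173 mm above the bench. It turns freely on its spindle, so it can be held and led round in a circle without turning the gripper. Origin: its centre, 150 mm above the bench, 45 mm from the wheel's axis. About 2 N at the handle turns the wheel.
- wheel (a joint): Angle of the handwheel in rad: 0 is closed on the stop; it grows as the wheel opens, counter-clockwise seen from above, 6.283 per turn; two turns open = 12.566. It starts 0.25 to 0.8 turn open and stays where left. At 0 the handle lies along +x of valve_axis from the axis; at q it lies q counter-clockwise from there.
- wash_bottle: Bystander: white wash bottle with a green cap, 60 mm diameter, 130 mm tall; origin under its centre. Leave alone.
- sample_jar: Bystander: small white jar with a red cap, 40 mm diameter, 55 mm tall; origin under its centre. Leave alone.
- weigh_tray: Bystander: white open weighing tray, 90 x 90 x 16 mm; origin under its centre. Leave alone.

How it is judged:
By the outcome, as a careful person would: the job done as asked, in the order asked, and still so for the second after the job is handed in, while the arm keeps its last pose, push and grip.
It also fails if it takes over 72 s, if anything falls off the work surface, if the arm or the gripper's body presses on something with over 40 N, if the wrist force passes 120 N, or if a joint passes its speed limit or range.

## Robot

A 7-joint arm with a two-finger parallel gripper is mounted at the origin on the work surface. World frame = base frame: x ahead of the robot, y to its left, z up, the work surface at z = 0. Lengths are in m, angles in rad, forces in N, time in s.
With the tool pointing down it reaches from about 0.4 to 0.85 m from the base axis. Payload 10.4 kg.
Tool frame: the origin (TCP) lies where the fingers leave the gripper's body, on its centre line; the fingertips stand 70 mm ahead of it and the grasp point (between the pads) lies r.grip_depth ahead of it (r.grip_depth is the distance from the TCP to the grasp point, in m); z points along the fingers, y is the direction in which the jaws open and shut (so a half turn about z gives the same grasp; the last joint's range is limited). The gripper opens to 87 mm and grips with 3 to 60 N. Pads are 19 mm wide; open, the fingers measure 117 mm over their backs; the gripper's body (75 mm by 190 mm) begins 51 mm behind the grasp point.
Start: joints at [-1.307, 0.332, -0.065, 1.46, 0.022, 1.35, -0.088], TCP at [0.177, 0.599, 0.292] pointing down, gripper open.
Joint ranges: [-2.6, 2.6], [-0.5, 2.12], [-1.47, 1.34], [0.16, 2.42], [-1.27, 4.41], [0.06, 2.06], [-2.6, 2.6]. Speed limits (rad/s): [2.22, 2.22, 2.79, 2.79, 3.14, 3.14, 3.14].

## Interface

Orientations are given as a unit quaternion [x, y, z, w].
In Python, from bench import monitor, viewer, workorder, nets, r gives the robot as it stands.
- The arm moves only by the tool drive_tool, never from a script. Its argument "plan" is a list of rows, each an object of numbers: "rx", "ry", "rz": the turn, a rotation vector about the tool's x, y, z in units of 360 degrees (1.0 is 360 degrees); "x", "y", "z": the shift along the tool's x, y, z in units of 1000 mm (1.0 is 1000 mm); "fingers": the opening, from 0 (shut) to 1 (fully open). In form: [{"rx": .., "ry": .., "rz": .., "x": .., "y": .., "z": .., "fingers": ..}, ...]. A call has 1 to 12 rows; each row is the pose to reach, as a shift and turn from the pose commanded when the call began, along the tool's axes at that moment, turning the shorter way round; what a row does not reach only later rows make up. A row lasts 1/8 s, in which the tool goes at most 62.5 mm and 10.7 degrees, less where a joint would pass 70% of its speed; a pose out of reach is approached as far as the arm can. A call with a number of a shift or a turn outside -1 to 1 is refused whole. A call with a gripper value outside its range is refused whole. The fingers move at their own pace and stop on an object; "squeeze" is the grip in N (left out, the last holds). Time passes only in rows, so rows that repeat a pose let the fingers close. It gives the time, the measured TCP pose, the force and the opening at its end, in the units of the state.
- monitor.read_state(): the state, without advancing time (a new reading comes with each control period).
- viewer.camera(name): name is "scene" or "top" or "wrist"; returns a dict with "color" (480x640x3 uint8, red, green, blue), "depth" (480x640 float32, m along the optical axis (not along the pixel's ray), 0 where there is no reading), "camera_matrix" (3x3 intrinsics, pixels), "xyz" and "rotation" of the camera in the world. Camera axes: x right, y down, z forward; pixel columns grow to the right and rows downward; lengths in m; the calibration is good to about 2 mm. A picture is of the moment at which its call begins.
- workorder.close_job(): hands the job in, once; it reports no verdict.
Trained networks look in the newest picture that a camera, given by its name, has taken for a name from the list of things; names that differ only in an ending like _2 or _b are one class to them, and where a whole thing is asked for, a point or a joint stands for the part that bears it (a point fixed in the world has none). Each returns a list of dicts, best first, with "confidence" (0 to 1); they miss things now and then, are a little off and sometimes report something else, mostly with a low value. They report only what shows in the picture. A call takes as long as a camera call.
- nets.find_in(label, camera): "centre" ([x, y, z] in m, in world coordinates, good to about 4 mm: the middle of the surface that is visible of it).
- nets.regions_of(label, camera): "region" (480x640 bool, what is visible of it).
The state is a dict: "time": time; "joint_positions": joint angles; "joint_vel": joint speeds; "joint_torque": joint torques, N m; "ee_pos": TCP position; "eef_rot": TCP orientation; "ft_force": force on the tool from outside, world axes, zero at the start; "torque": the same for the moment, N m; "width": finger opening in m.
Only numpy, scipy, OpenCV 4.12 (cv2) and the standard library are available. Lean on these libraries where they do the work, as an engineer would, in place of code of your own. Each camera call takes 0.05 s, during which the arm holds its last target.

## Working session

There is one attempt and no reset: what is moved stays moved. The work goes in short steps, Python scripts to look and compute and a tool call to move; the robot and the scene stay as the last step left them, time stands still between calls to the robot, and variables do not carry over. Pictures are saved under pics/ and viewed, and the job is handed in when it is done.

Besides the shell and the picture viewer there is one more tool, called after ">>>" as a command line: name --argument value ..., lists and objects as JSON in quotes. drive_tool: Moves the arm, as the interface text tells. Its arguments: {"type":"object","properties":{"plan":{"type":"array","items":{"type":"object","properties":{"rx":{"type":"number","minimum":-1,"maximum":1},"ry":{"type":"number","minimum":-1,"maximum":1},"rz":{"type":"number","minimum":-1,"maximum":1},"x":{"type":"number","minimum":-1,"maximum":1},"y":{"type":"number","minimum":-1,"maximum":1},"z":{"type":"number","minimum":-1,"maximum":1},"fingers":{"type":"number"}}}},"squeeze":{"type":"number"}},"required":["plan"]}

```bash
ls; mkdir -p pics; python3 - <<'E'
from bench import monitor, viewer, workorder, nets, r
import cv2,numpy as np
s=monitor.read_state(); print({k:np.round(v,4) for k,v in s.items()}, r.grip_depth)
for c in ["scene","top","wrist"]:
    d=viewer.camera(c); cv2.imwrite(f"pics/{c}0.png",d["color"][...,::-1]); print(c,d["xyz"],np.round(d["rotation"],3).tolist())
    for l in ["pin_grip","block","plug_head","clevis_top","valve_axis","handle","wheel","wash_bottle","sample_jar","weigh_tray"]:
        try: print(l,[(np.round(q["centre"],4).tolist(),round(q["confidence"],2)) for q in nets.find_in(l,c)][:3])
        except Exception as e: print(l,e)
E
```

```text
pics
{'time': np.float64(0.0), 'joint_positions': array([-1.3066,  0.3329, -0.0647,  1.461 ,  0.0216,  1.3499, -0.0885]), 'joint_vel': array([-0.0018,  0.0005, -0.002 ,  0.0002,  0.0004, -0.0003, -0.0004]), 'joint_torque': array([-7.00000e-04, -6.23258e+01,  2.42000e-02, -3.89884e+01,
       -6.13000e-02,  4.02000e-02,  2.00000e-04]), 'ee_pos': array([0.1767, 0.5992, 0.2915]), 'eef_rot': array([ 1.429e-01,  9.897e-01, -7.000e-04, -1.000e-04]), 'ft_force': array([ 0.1654, -0.1821,  0.2831]), 'torque': array([ 0.0684, -0.0134, -0.0237]), 'width': np.float64(0.087)} 0.051
scene [ 1.32920102 -0.20421994  0.70461572] [0.709, 0.54, -0.281, -0.357]
pin_grip [([0.5464, 0.243, 0.094], 0.65)]
block [([0.5796, 0.2855, 0.0608], 0.89)]
plug_head []
clevis_top [([0.5824, -0.0876, 0.0465], 0.62)]
valve_axis [([0.5887, -0.0887, 0.0468], 0.62), ([0.5792, 0.2873, 0.0598], 0.6), ([0.7833, 0.0106, 0.075], 0.48)]
handle [([0.5496, -0.161, 0.1516], 0.7)]
wheel [([0.5784, -0.146, 0.1184], 0.67)]
wash_bottle [([0.7832, 0.0105, 0.077], 0.78)]
sample_jar [([0.3427, -0.4095, 0.0313], 0.67), ([0.546, -0.1599, 0.1557], 0.63)]
weigh_tray [([0.7596, 0.307, 0.0015], 0.61)]
top [ 0.40700234 -0.01760523  1.61911299] [-0.701, 0.712, -0.025, 0.036]
pin_grip [([0.5624, -0.0704, 0.0453], 0.37)]
block [([0.5331, 0.2928, 0.0762], 0.7), ([0.7549, 0.3073, 0.0025], 0.53)]
plug_head [([0.7529, 0.0175, 0.0905], 0.3)]
clevis_top [([0.562, -0.0673, 0.0449], 0.75), ([0.5352, -0.1575, 0.1708], 0.61)]
valve_axis [([0.5658, -0.0728, 0.0485], 0.56)]
handle [([0.5339, -0.1571, 0.1722], 0.65)]
wheel [([0.5716, -0.1416, 0.1223], 0.96)]
wash_bottle [([0.7561, 0.0178, 0.0905], 0.59)]
sample_jar [([0.3281, -0.3985, 0.0535], 0.67)]
weigh_tray [([0.7508, 0.3101, 0.002], 0.64)]
wrist [0.10397236 0.62145491 0.38655873] [0.793, 0.593, 0.085, 0.113]
pin_grip []
block []
plug_head []
clevis_top []
valve_axis []
handle []
wheel []
wash_bottle []
sample_jar []
weigh_tray []
```

View pics/scene0.png

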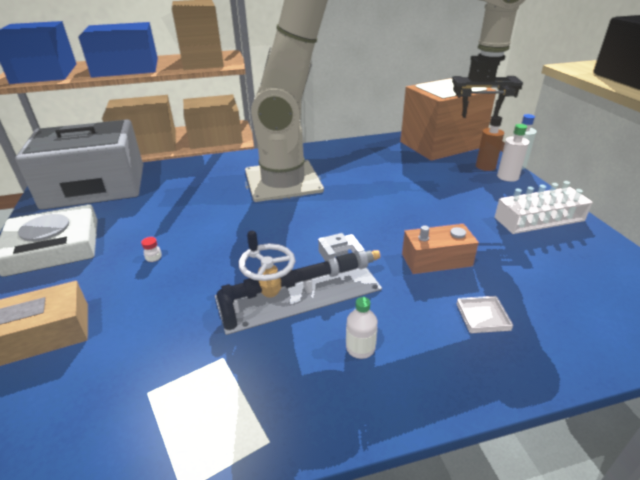

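View pics/top0.png

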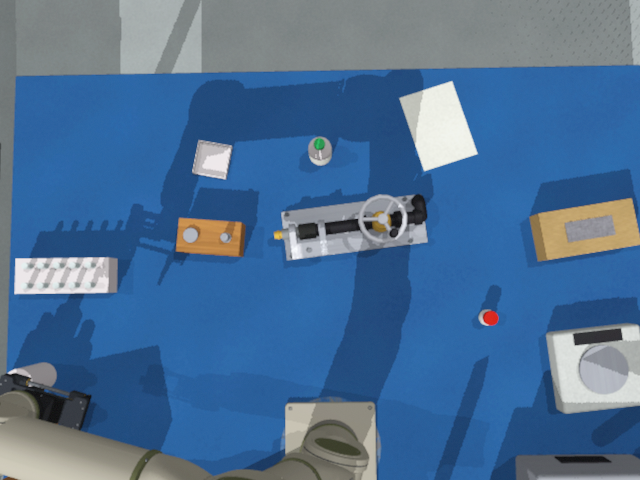

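The scene view shows the pin on the block at (424,233) and the plug at (458,233). The joint is near (335,245), and the wheel is at (267,262) with its handle at (252,241). In the top view the pin is at (225,237), the plug at (190,235), the wheel at (382,218) and the handle at (394,232). I'll zoom in next.

```bash
cat > h.py <<'E'
from bench import monitor, viewer, workorder, nets, r
import cv2,numpy as np
def P(d,u,v,z=None):
    K=d["camera_matrix"];ray=np.array([(u-K[0,2])/K[0,0],(v-K[1,2])/K[1,1],1.])
    R=np.array(d["rotation"]);o=np.array(d["xyz"]);w=R@ray
    if z is None: return o+w*d["depth"][int(round(v)),int(round(u))]
    return o+w*(z-o[2])/w[2]
def cloud(d):
    v,u=np.mgrid[:480,:640];K=d["camera_matrix"];D=d["depth"]
    c=np.stack([(u-K[0,2])/K[0,0]*D,(v-K[1,2])/K[1,1]*D,D],-1)
    return c@np.array(d["rotation"]).T+np.array(d["xyz"])
def crop(d,u0,v0,u1,v1,name,k=4):
    im=d["color"][v0:v1,u0:u1,::-1]
    cv2.imwrite(name,cv2.resize(im,None,fx=k,fy=k,interpolation=cv2.INTER_CUBIC))
E
python3 - <<'E'
from h import *
d=viewer.camera("top"); print(d["camera_matrix"])
crop(d,270,170,440,280,"pics/t1.png"); crop(d,170,200,260,270,"pics/t2.png",6)
c=cloud(d)
for n,(a,b,e,f) in dict(block=(170,200,260,270),joint=(280,220,345,262)).items():
    print(n); print((c[b:f:2,a:e:2,2]*1000).astype(int).tolist().__str__().replace("], [","\n") if n=="joint" else "")
d=viewer.camera("scene"); crop(d,210,220,390,335,"pics/s1.png"); crop(d,390,210,490,280,"pics/s2.png",6)
E
```

```text
[[612.93083592   0.         324.9761087 ]
 [  0.         612.93083592 236.05803687]
 [  0.           0.           1.        ]]Traceback (most recent call last):
  File "<stdin>", line 4, in <module>
  File "h.py", line 11, in cloud
    return c@np.array(d["rotation"]).T+np.array(d["xyz"])
           ~^~~~~~~~~~~~~~~~~~~~~~~~~~
ValueError: matmul: Input operand 1 has a mismatch in its core dimension 0, with gufunc signature (n?,k),(k,m?)->(n?,m?) (size 4 is different from 3)
```

View pics/t1.png

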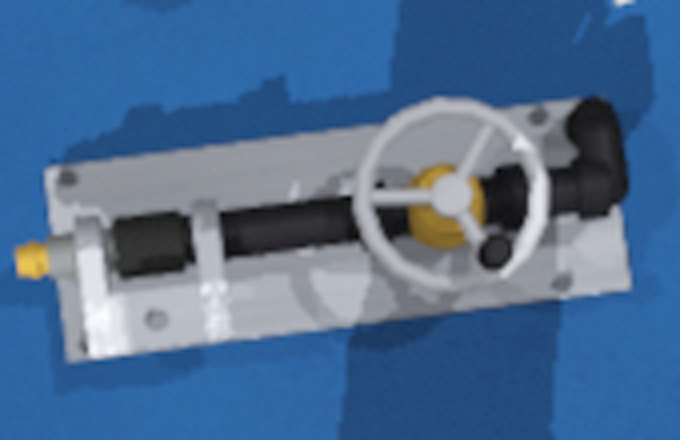

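View pics/t2.png

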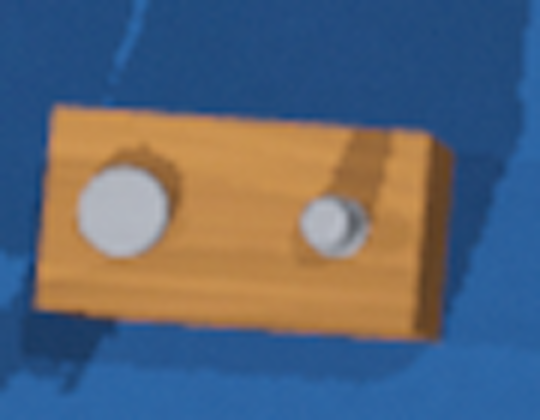

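```bash
python3 - <<'E'
s=open('h.py').read().replace('import cv2,','from scipy.spatial.transform import Rotation as Ro\nimport cv2,').replace('np.array(d["rotation"])','Ro.from_quat(d["rotation"]).as_matrix()')
open('h.py','w').write(s)
E
python3 - <<'E'
from h import *
d=viewer.camera("top"); c=cloud(d)
cv2.imwrite("pics/td.png",cv2.resize(cv2.applyColorMap((np.clip(c[170:280,270:440,2],0,.18)/.18*255).astype(np.uint8),cv2.COLORMAP_JET),None,fx=4,fy=4,interpolation=cv2.INTER_NEAREST))
print("pin",P(d,170+325/6,200+226/6,.104),c[237,223:228,2]); print("plug",P(d,170+122/6,200+211/6,.084),c[235,190,2])
print("wheel",P(d,270+452/4,170+193/4,.123)); print("handle",P(d,270+494/4,170+250/4,.173),c[232,393])
d=viewer.camera("scene"); crop(d,210,220,390,335,"pics/s1.png"); crop(d,390,210,490,280,"pics/s2.png",6)
c=cloud(d)
cv2.imwrite("pics/sd.png",cv2.resize(cv2.applyColorMap((np.clip(c[220:335,210:390,2],0,.18)/.18*255).astype(np.uint8),cv2.COLORMAP_JET),None,fx=4,fy=4,interpolation=cv2.INTER_NEAREST))
E
```

```text
pin [0.53710494 0.25535564 0.104     ] [0.10368588 0.10636343 0.10799151 0.09720124 0.10721418]
plug [0.54647156 0.34455061 0.084     ] 0.07701826667312184
wheel [ 0.57724615 -0.13864573  0.123     ]
handle [ 0.53725649 -0.15864678  0.173     ] [ 0.53864386 -0.1576875   0.17100176]
```

View pics/s1.png

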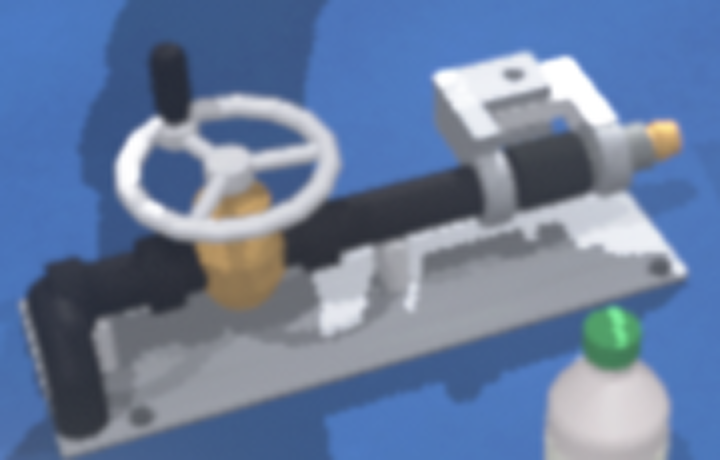

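View pics/td.png

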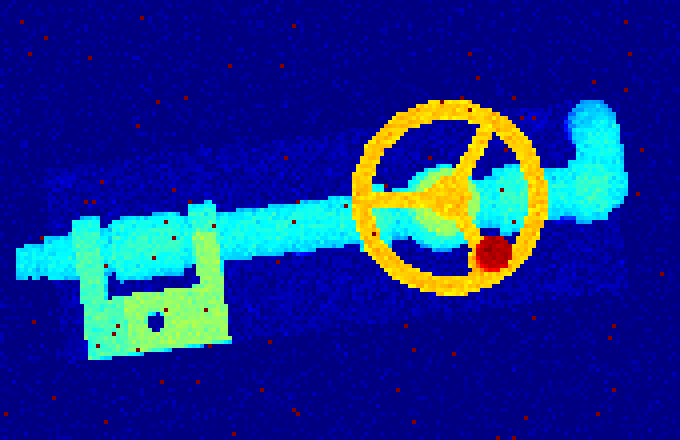

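View pics/s2.png

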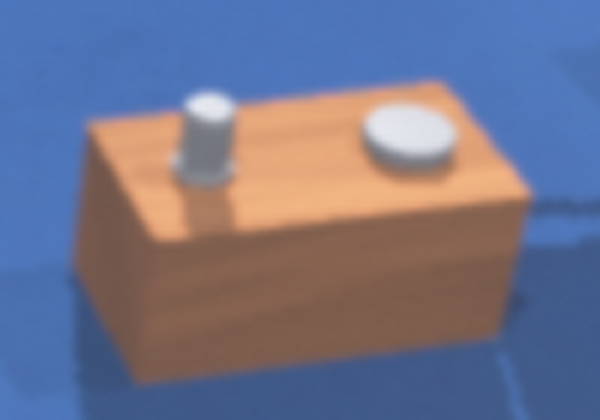

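The fork hole shows clearly in the top depth view at crop (157,321). Next I'll fit the geometry precisely from both cameras.

```bash
python3 - <<'E'
from h import *
from scipy.optimize import least_squares
for cam in ["top","scene"]:
    d=viewer.camera(cam); c=cloud(d); np.savez(f"{cam}.npz",**{k:np.array(v) for k,v in d.items()})
    print(cam, "table z", np.median(c[(abs(c[...,0]-.45)<.03)&(abs(c[...,1]-.1)<.05)][:,2]))
    # rim
    z=c[...,2]; m=(z>.112)&(z<.130)&(np.hypot(c[...,0]-.577,c[...,1]+.139)<.07)
    p=c[m]; rr=np.hypot(p[:,0]-.577,p[:,1]+.139); p=p[rr>.047]
    f=lambda q: np.hypot(p[:,0]-q[0],p[:,1]-q[1])-q[2]
    s=least_squares(f,[.577,-.139,.056],loss="soft_l1",f_scale=.003); print("rim",s.x,len(p),p[:,2].mean())
    m=(z>.130)&(z<.18)&(np.hypot(c[...,0]-.54,c[...,1]+.16)<.05); p=c[m]; print("handle top",np.median(p[p[:,2]>.165],0), "all",p.mean(0),len(p))
    m=(z>.1)&(z<.115)&(np.hypot(c[...,0]-.537,c[...,1]-.255)<.04); print("pin top",c[m].mean(0),m.sum())
    g=d["color"]; m=(z>.082)&(z<.105)&(abs(c[...,1]-.04)<.08)&(c[...,0]<.56)&(c[...,0]>.45); p=c[m]; print("fork top",len(p),p.mean(0))
    if len(p)>30:
        box=cv2.minAreaRect((p[:,:2]*1000).astype(np.float32)); print(box)
    # hole: dark pixels in fork
d=viewer.camera("top"); print("hole top",P(d,270+157/4-.4,170+321/4-.4,.093))
d=viewer.camera("scene"); print("hole scene",P(d,210+514/4-.4,220+74/4-.4,.093)); print("pintop scene",P(d,390+210/6-.4,210+107/6-.4,.107)); print("handletop scene",P(d,210+168/4-.4,220+50/4-.4,.173))
crop(d,310,225,375,270,"pics/s3.png",10)
d=viewer.camera("top"); crop(d,285,225,335,265,"pics/t3.png",12)
E
```

```text
top table z -7.246325937759757e-05
rim [ 0.57577149 -0.13658963  0.0548265 ] 635 0.12145454828640162
handle top [ 0.53666037 -0.15750405  0.1716845 ] all [ 0.53624989 -0.15687626  0.16776706] 71
pin top [0.53898136 0.25660678 0.10589842] 57
fork top 505 [0.51365253 0.0374597  0.09121458]
((524.95849609375, 48.879764556884766), (76.17507934570312, 89.27107238769531), 6.796543121337891)
scene table z 0.00012717093911207566
rim [ 0.58250187 -0.13895934  0.05453591] 652 0.12067713791360805
handle top [ 0.54458584 -0.16201     0.1708128 ] all [ 0.54635381 -0.16166675  0.15521382] 177
pin top [0.54394087 0.2524411  0.1053913 ] 49
fork top 401 [0.518842   0.02906533 0.09084083]
((522.0239868164062, 43.878719329833984), (68.798095703125, 88.36015319824219), 6.268115997314453)
hole top [0.50427247 0.04545144 0.093     ]
hole scene [0.50650357 0.04558017 0.093     ]
pintop scene [0.5407651  0.25507669 0.107     ]
handletop scene [ 0.54116185 -0.1595762   0.173     ]
```

View pics/t3.png

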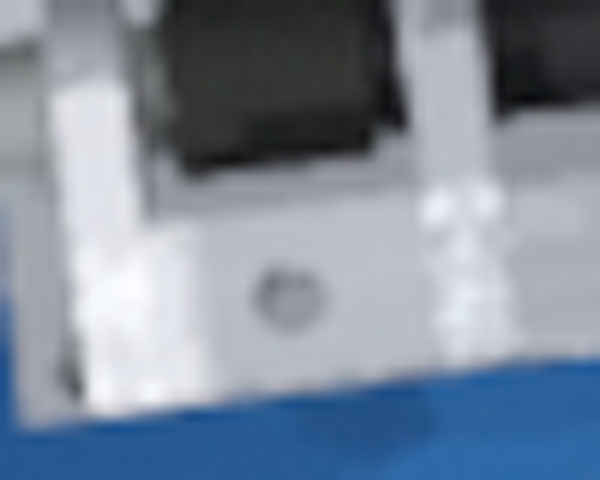

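View pics/s3.png

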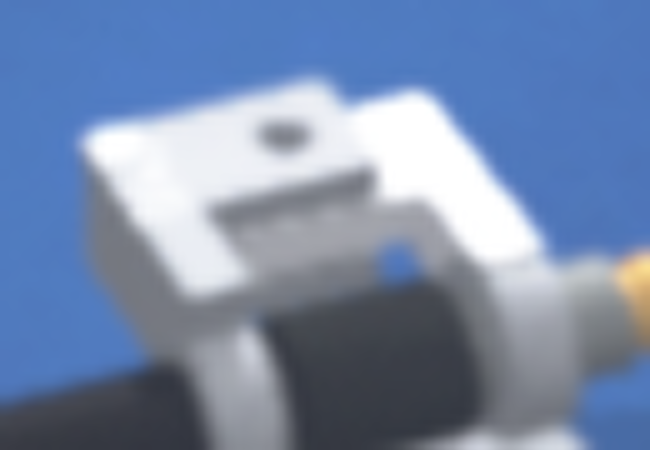

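```bash
cat >> h.py <<'E'
def rel(pos,jawdeg=None,s=None):
    """shift/turn in tool axes to world TCP pos, with jaws (tool y) at world angle jawdeg, tool z down"""
    s=s or monitor.read_state(); R0=Ro.from_quat(s["eef_rot"])
    sh=R0.inv().apply(np.array(pos)-s["ee_pos"])
    if jawdeg is None: return np.round(sh,4)
    a=np.radians(jawdeg); y=np.array([np.cos(a),np.sin(a),0]); z=np.array([0,0,-1.]); x=np.cross(y,z)
    best=None
    rv=(R0.inv()*Ro.from_matrix(np.stack([x,y,z],1))).as_rotvec()/2/np.pi
    return np.round(sh,4),np.round(rv,4)
def st():
    s=monitor.read_state(); print("t",round(s["time"],2),"pos",np.round(s["ee_pos"],4),"F",np.round(s["ft_force"],1),"w",round(s["width"],4),"y",np.round(Ro.from_quat(s["eef_rot"]).as_matrix(),3)[:,1], "z",np.round(Ro.from_quat(s["eef_rot"]).as_matrix(),4)[:,2],"j",np.round(s["joint_positions"],2)); return s
E
python3 -c "
from h import *
st();print(rel([.54,.255,.25],0))"
```

```text
t 2.05 pos [0.1768 0.5995 0.2923] F [0.4 0.5 0. ] w 0.087 y [0.283 0.959 0.   ] z [ 0.e+00  1.e-04 -1.e+00] j [-1.31  0.33 -0.06  1.46  0.02  1.35 -0.09]
(array([-0.4458, -0.2277,  0.0422]), array([ 0.    , -0.    ,  0.2044]))
```

>>> drive_tool --plan '[{"x": -0.05,"y": -0.025,"z": 0,"rz": 0.025,"fingers": 0.6},{"x": -0.1,"y": -0.05,"z": 0,"rz": 0.05,"fingers": 0.6},{"x": -0.15,"y": -0.075,"z": 0.005,"rz": 0.075,"fingers": 0.6},{"x": -0.2,"y": -0.1,"z": 0.01,"rz": 0.1,"fingers": 0.6},{"x": -0.25,"y": -0.127,"z": 0.015,"rz": 0.125,"fingers": 0.6},{"x": -0.3,"y": -0.153,"z": 0.02,"rz": 0.15,"fingers": 0.6},{"x": -0.35,"y": -0.18,"z": 0.03,"rz": 0.175,"fingers": 0.6},{"x": -0.4,"y": -0.205,"z": 0.04,"rz": 0.195,"fingers": 0.6},{"x": -0.43,"y": -0.22,"z": 0.042,"rz": 0.2044,"fingers": 0.6},{"x": -0.4458,"y": -0.2277,"z": 0.042,"rz": 0.2044,"fingers": 0.6},{"x": -0.4458,"y": -0.2277,"z": 0.042,"rz": 0.2044,"fingers": 0.6},{"x": -0.4458,"y": -0.2277,"z": 0.042,"rz": 0.2044,"fingers": 0.6}]'

```text
validation failed for argument at $.pl...
```

```bash
python3 -c "
from h import *
st()
d=viewer.camera('wrist'); np.savez('w1.npz',**{k:np.array(v) for k,v in d.items()})
cv2.imwrite('pics/w1.png',d['color'][...,::-1]); print(d['xyz'])
for l in ['pin_grip','plug_head']: print(l,[(np.round(q['centre'],4),q['confidence']) for q in nets.find_in(l,'wrist')])
"
```

```text
t 2.05 pos [0.1768 0.5995 0.2923] F [0.4 0.5 0. ] w 0.087 y [0.283 0.959 0.   ] z [ 0.e+00  1.e-04 -1.e+00] j [-1.31  0.33 -0.06  1.46  0.02  1.35 -0.09]
[0.10397253 0.62145535 0.38655674]
pin_grip []
plug_head []
```

View pics/w1.png

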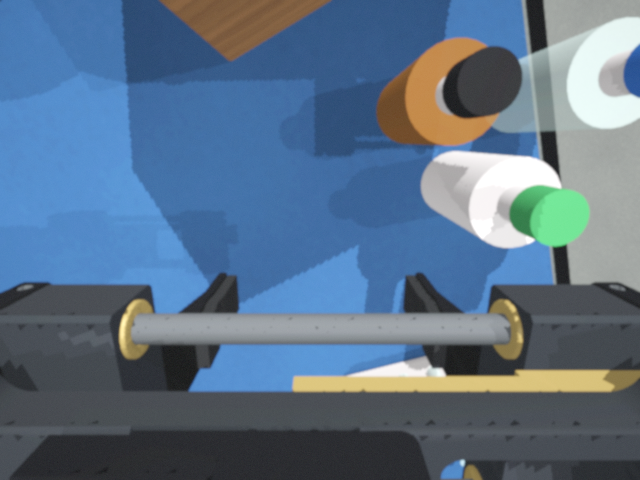

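The wrist view shows only the bottles near the start pose, because the move was rejected. I'll try a smaller call to see what format it accepts.

>>> drive_tool --plan '[{"rx": 0.0,"ry": 0.0,"rz": 0.025,"x": -0.05,"y": -0.025,"z": 0.0,"fingers": 0.6}]'

```text
time: 2.33
ee_pos: [0.2141, 0.5631, 0.2917]
eef_rot: [0.218, 0.976, 0.0, -0.001]
ft_force: [1.8, 0.5, 0.6]
width: 0.0826
```

```bash
python3 -c "
from h import *
st()
q=Ro.from_quat([0.1429,.9897,0,0]); p=np.array([.1768,.5995,.2923])+q.apply([-.05,-.025,0]); q=q*Ro.from_rotvec([0,0,.025*2*np.pi])
print(p,rel([.54,.255,.25],0,dict(ee_pos=p,eef_rot=q.as_quat())))"
```

```text
t 2.33 pos [0.2141 0.5631 0.2917] F [1.8 0.5 0.6] w 0.0826 y [ 0.425  0.905 -0.   ] z [-2.1e-03  7.0e-04 -1.0e+00] j [-1.26  0.28 -0.03  1.53  0.01  1.33 -0.16]
[0.21768588 0.56137724 0.2923    ] (array([-0.4227, -0.1383,  0.0423]), array([0.    , 0.    , 0.1794]))
```

>>> drive_tool --plan '[{"rx": 0.0,"ry": 0.0,"rz": 0.025,"x": -0.055,"y": -0.018,"z": 0.005,"fingers": 0.6},{"rx": 0.0,"ry": 0.0,"rz": 0.05,"x": -0.11,"y": -0.036,"z": 0.01,"fingers": 0.6},{"rx": 0.0,"ry": 0.0,"rz": 0.075,"x": -0.165,"y": -0.054,"z": 0.016,"fingers": 0.6},{"rx": 0.0,"ry": 0.0,"rz": 0.1,"x": -0.22,"y": -0.072,"z": 0.022,"fingers": 0.6},{"rx": 0.0,"ry": 0.0,"rz": 0.125,"x": -0.275,"y": -0.09,"z": 0.028,"fingers": 0.6},{"rx": 0.0,"ry": 0.0,"rz": 0.15,"x": -0.33,"y": -0.108,"z": 0.034,"fingers": 0.6},{"rx": 0.0,"ry": 0.0,"rz": 0.17,"x": -0.385,"y": -0.126,"z": 0.04,"fingers": 0.6},{"rx": 0.0,"ry": 0.0,"rz": 0.1794,"x": -0.4227,"y": -0.1383,"z": 0.0423,"fingers": 0.6},{"rx": 0.0,"ry": 0.0,"rz": 0.1794,"x": -0.4227,"y": -0.1383,"z": 0.0423,"fingers": 0.6},{"rx": 0.0,"ry": 0.0,"rz": 0.1794,"x": -0.4227,"y": -0.1383,"z": 0.0423,"fingers": 0.6},{"rx": 0.0,"ry": 0.0,"rz": 0.1794,"x": -0.4227,"y": -0.1383,"z": 0.0423,"fingers": 0.6}]'

```text
time: 3.7
ee_pos: [0.5392, 0.2564, 0.25]
eef_rot: [0.706, 0.708, 0.0, -0.0]
ft_force: [-1.1, -0.1, -0.4]
width: 0.052
```

```bash
python3 -c "
from h import *
st()
d=viewer.camera('wrist'); np.savez('w1.npz',**{k:np.array(v) for k,v in d.items()})
cv2.imwrite('pics/w2.png',d['color'][...,::-1]); print(d['xyz'])
"
```

```text
t 3.7 pos [0.5392 0.2564 0.25  ] F [-1.1 -0.1 -0.4] w 0.052 y [ 1.     0.002 -0.   ] z [-2.e-04  7.e-04 -1.e+00] j [-0.82  0.3   0.36  1.62 -0.11  1.25 -0.43]
[0.53949052 0.33311495 0.34437548]
```

View pics/w2.png

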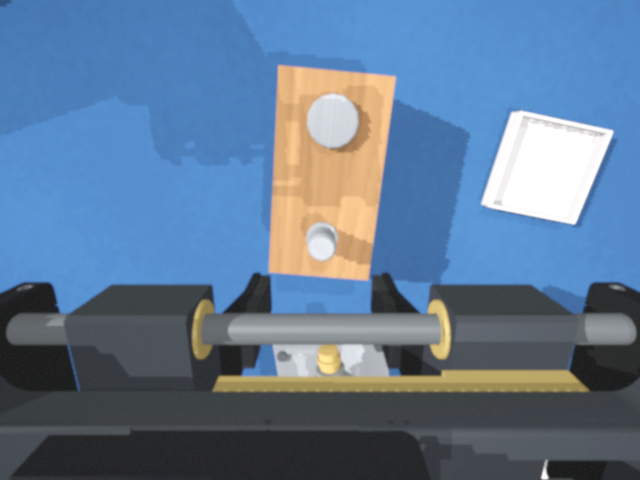

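The wrist view shows the pin at about (322,245), the plug at (333,121), and the fingertips at (258,275) and (383,275). Now I'll measure.

```bash
python3 -c "
from h import *
d=dict(np.load('w1.npz')); print(Ro.from_quat(d['rotation']).as_matrix().round(4).tolist(), d['camera_matrix'][0])
c=cloud(d); z=c[...,2]
m=(z>.1)&(z<.112)&(np.hypot(c[...,0]-.539,c[...,1]-.2555)<.03); v,u=np.nonzero(m); print('pintop',c[m].mean(0),m.sum(),u.mean(),v.mean(),'@.107',P(d,u.mean(),v.mean(),.107)); 
m=(z>.078)&(z<.09)&(np.hypot(c[...,0]-.546,c[...,1]-.3445)<.03); v,u=np.nonzero(m);print('plug',c[m].mean(0),m.sum(),'@.084',P(d,u.mean(),v.mean(),.084))
crop(d,290,210,350,270,'pics/w2c.png',10)
m=(abs(z-.075)<.004)&(np.hypot(c[...,0]-.54,c[...,1]-.3)<.1); print('block',np.median(z[m]),cv2.minAreaRect((c[m][:,:2]*1000).astype(np.float32)))
"
```

```text
[[1.0, 0.0025, 0.0024], [0.0031, -0.9609, -0.277], [0.0016, 0.277, -0.9609]] [337.66089011   0.         320.76444101]
pintop [0.54062901 0.25869579 0.10780795] 659 321.47951441578147 246.195751138088 @.107 [0.54063429 0.25845428 0.107     ]
plug [0.54802706 0.34672666 0.0852143 ] 2383 @.084 [0.54806737 0.34691438 0.084     ]
block 0.07689806852264841 ((544.5401611328125, 301.5556335449219), (160.71536254882812, 85.3857421875), 85.24990844726562)
```

View pics/w2c.png

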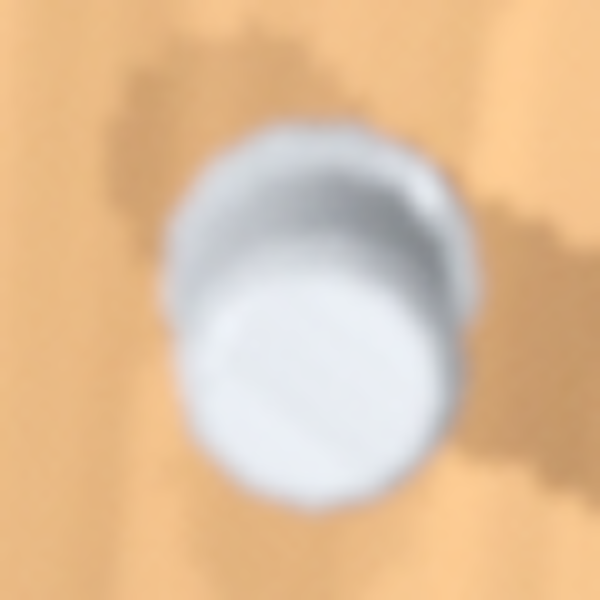

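>>> drive_tool --plan '[{"x": 0.0015,"y": 0.0,"z": 0.03,"fingers": 0.6},{"x": 0.0015,"y": 0.0,"z": 0.06,"fingers": 0.6},{"x": 0.0015,"y": 0.0,"z": 0.08,"fingers": 0.5},{"x": 0.0015,"y": 0.0,"z": 0.092,"fingers": 0.5},{"x": 0.0015,"y": 0.0,"z": 0.098,"fingers": 0.4},{"x": 0.0015,"y": 0.0,"z": 0.098,"fingers": 0.4}]' --squeeze 20

```text
validation failed for argument at $.pl...
```

```bash
python3 -c "
from h import *
st()
d=viewer.camera('wrist'); np.savez('w3.npz',**{k:np.array(v) for k,v in d.items()})
crop(d,220,200,420,350,'pics/w3.png',4)
d=viewer.camera('scene');crop(d,380,170,510,280,'pics/s4.png',5)
"
```

```text
t 3.75 pos [0.5392 0.2563 0.2501] F [-0.6  0.2 -0.1] w 0.0525 y [ 1.     0.002 -0.   ] z [-2.e-04  7.e-04 -1.e+00] j [-0.82  0.3   0.36  1.61 -0.11  1.25 -0.43]
```

View pics/w3.png

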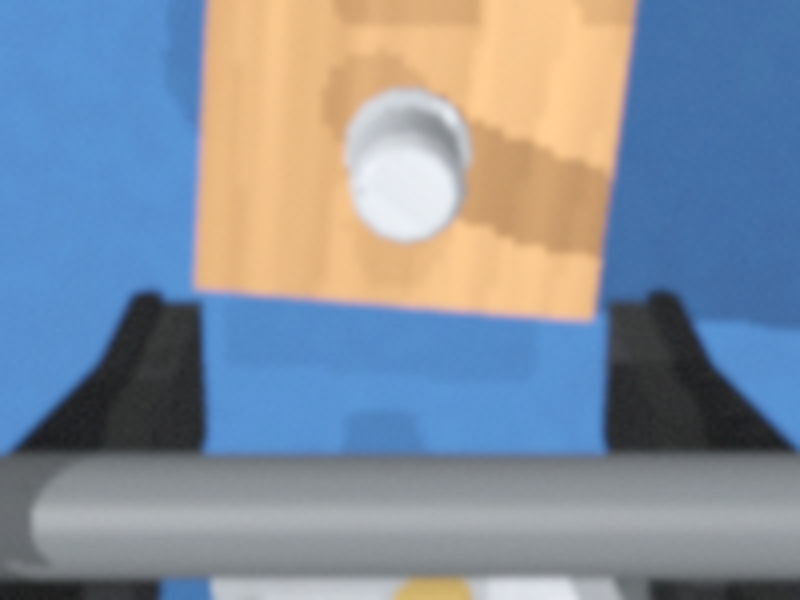

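View pics/s4.png

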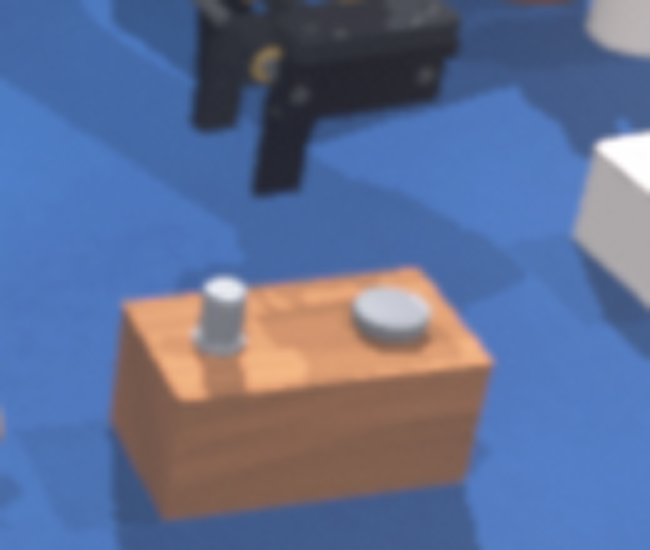

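Every row needs all seven keys, so I'm resending. In the wrist view the pin (crop column 405) is already centred between the fingertips (crop columns 203 and 607).

>>> drive_tool --plan '[{"rx": 0.0,"ry": 0.0,"rz": 0.0,"x": 0.0007,"y": 0.0003,"z": 0.03,"fingers": 0.6},{"rx": 0.0,"ry": 0.0,"rz": 0.0,"x": 0.0007,"y": 0.0003,"z": 0.06,"fingers": 0.6},{"rx": 0.0,"ry": 0.0,"rz": 0.0,"x": 0.0007,"y": 0.0003,"z": 0.08,"fingers": 0.5},{"rx": 0.0,"ry": 0.0,"rz": 0.0,"x": 0.0007,"y": 0.0003,"z": 0.092,"fingers": 0.5},{"rx": 0.0,"ry": 0.0,"rz": 0.0,"x": 0.0007,"y": 0.0003,"z": 0.098,"fingers": 0.5},{"rx": 0.0,"ry": 0.0,"rz": 0.0,"x": 0.0007,"y": 0.0003,"z": 0.098,"fingers": 0.5}]' --squeeze 20

```text
time: 4.6
ee_pos: [0.5404, 0.2558, 0.1522]
eef_rot: [0.707, 0.707, 0.0, -0.0]
ft_force: [0.6, 0.3, -0.2]
width: 0.0438
```

```bash
python3 -c "
from h import *
st()
d=viewer.camera('wrist'); np.savez('w3.npz',**{k:np.array(v) for k,v in d.items()})
crop(d,220,200,420,350,'pics/w4.png',4)
d=viewer.camera('scene');crop(d,380,170,510,280,'pics/s5.png',5)
"
```

```text
t 4.6 pos [0.5404 0.2558 0.1522] F [ 0.6  0.3 -0.2] w 0.0438 y [ 1. -0.  0.] z [ 2.e-04  2.e-04 -1.e+00] j [-0.8   0.4   0.35  1.71 -0.15  1.06 -0.4 ]
```

View pics/w4.png

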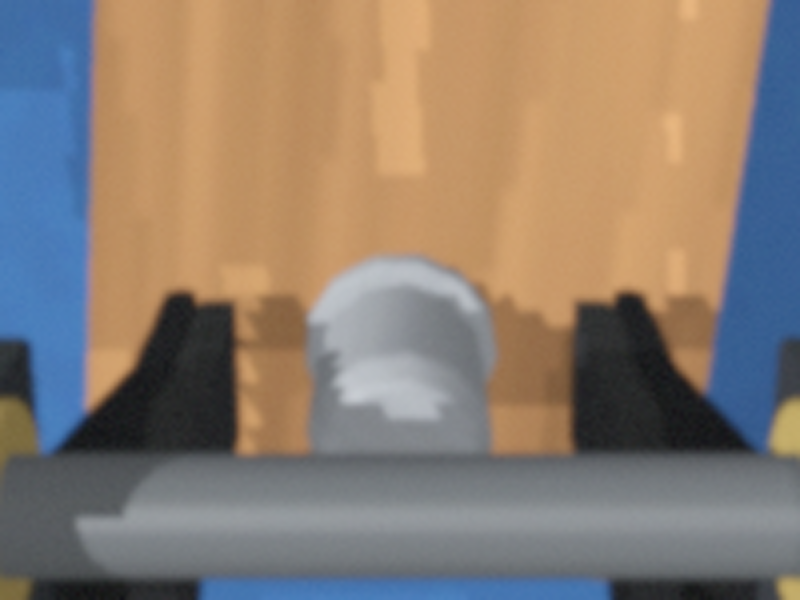

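View pics/s5.png

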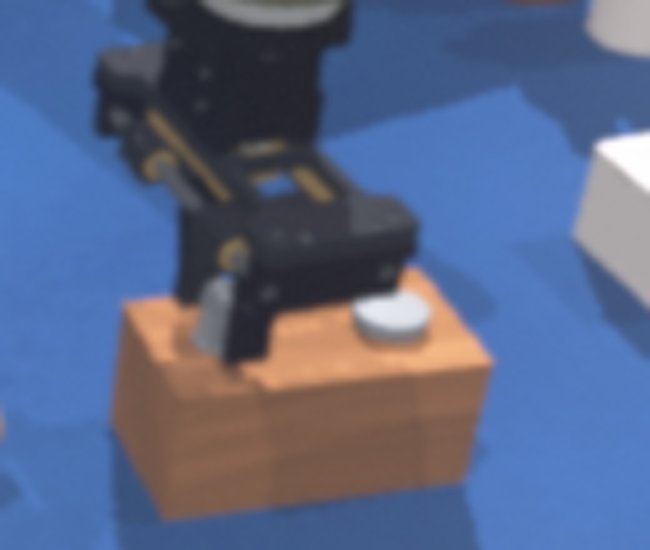

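The wrist view shows the pin between the fingertips, with the collar's far edge at crop row 257 and the tips at row 300. That agrees with the expected offset, so I'll close now.

>>> drive_tool --plan '[{"rx": 0.0,"ry": 0.0,"rz": 0.0,"x": 0.0005,"y": 0.0,"z": 0.0,"fingers": 0.2},{"rx": 0.0,"ry": 0.0,"rz": 0.0,"x": 0.0005,"y": 0.0,"z": 0.0,"fingers": 0.2},{"rx": 0.0,"ry": 0.0,"rz": 0.0,"x": 0.0005,"y": 0.0,"z": 0.0,"fingers": 0.2},{"rx": 0.0,"ry": 0.0,"rz": 0.0,"x": 0.0005,"y": 0.0,"z": 0.0,"fingers": 0.2}]' --squeeze 30

```text
time: 5.2
ee_pos: [0.5404, 0.2562, 0.1521]
eef_rot: [0.707, 0.707, 0.0, -0.0]
ft_force: [-1.0, -0.2, 1.8]
width: 0.0211
```

```bash
python3 -c "
from h import *
st()
"
```

```text
t 5.2 pos [0.5404 0.2562 0.1521] F [-1.  -0.2  1.8] w 0.0211 y [ 1. -0.  0.] z [ 1.e-04  2.e-04 -1.e+00] j [-0.8   0.4   0.35  1.71 -0.15  1.06 -0.4 ]
```

>>> drive_tool --plan '[{"rx": 0.0,"ry": 0.0,"rz": 0.0,"x": 0.0,"y": 0.0,"z": -0.02,"fingers": 0.1},{"rx": 0.0,"ry": 0.0,"rz": 0.0,"x": 0.0,"y": 0.0,"z": -0.05,"fingers": 0.1},{"rx": 0.0,"ry": 0.0,"rz": 0.0,"x": 0.0,"y": 0.0,"z": -0.08,"fingers": 0.1},{"rx": 0.0,"ry": 0.0,"rz": 0.0,"x": -0.02,"y": -0.004,"z": -0.09,"fingers": 0.1},{"rx": 0.0,"ry": 0.0,"rz": 0.0,"x": -0.06,"y": -0.01,"z": -0.09,"fingers": 0.1},{"rx": 0.0,"ry": 0.0,"rz": 0.0,"x": -0.1,"y": -0.017,"z": -0.09,"fingers": 0.1},{"rx": 0.0,"ry": 0.0,"rz": 0.0,"x": -0.14,"y": -0.024,"z": -0.09,"fingers": 0.1},{"rx": 0.0,"ry": 0.0,"rz": 0.0,"x": -0.18,"y": -0.031,"z": -0.09,"fingers": 0.1},{"rx": 0.0,"ry": 0.0,"rz": 0.0,"x": -0.2,"y": -0.034,"z": -0.09,"fingers": 0.1},{"rx": 0.0,"ry": 0.0,"rz": 0.0,"x": -0.2105,"y": -0.0355,"z": -0.088,"fingers": 0.1},{"rx": 0.0,"ry": 0.0,"rz": 0.0,"x": -0.2105,"y": -0.0355,"z": -0.088,"fingers": 0.1},{"rx": 0.0,"ry": 0.0,"rz": 0.0,"x": -0.2105,"y": -0.0355,"z": -0.088,"fingers": 0.1}]' --squeeze 30

```text
time: 6.7
ee_pos: [0.5048, 0.047, 0.2397]
eef_rot: [0.707, 0.708, -0.0, -0.0]
ft_force: [0.8, -0.3, -0.9]
width: 0.0209
```

```bash
python3 -c "
from h import *
st()
d=viewer.camera('wrist'); np.savez('w5.npz',**{k:np.array(v) for k,v in d.items()})
crop(d,220,200,420,350,'pics/w5.png',4)
d=viewer.camera('scene');np.savez('s6.npz',**{k:np.array(v) for k,v in d.items()});crop(d,290,150,400,240+20,'pics/s6.png',6)
d=viewer.camera('top');crop(d,260,200,360,280,'pics/t6.png',6)
"
```

```text
t 6.7 pos [0.5048 0.047  0.2397] F [ 0.8 -0.3 -0.9] w 0.0209 y [ 1.     0.001 -0.   ] z [-2.e-04  2.e-04 -1.e+00] j [-0.63  0.11  0.48  1.86 -0.05  1.19 -0.13]
```

View pics/w5.png

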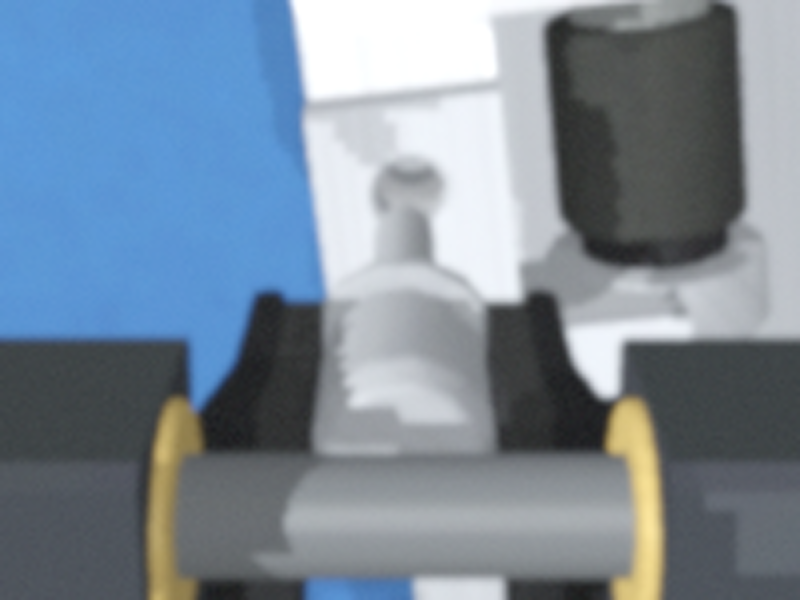

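View pics/s6.png

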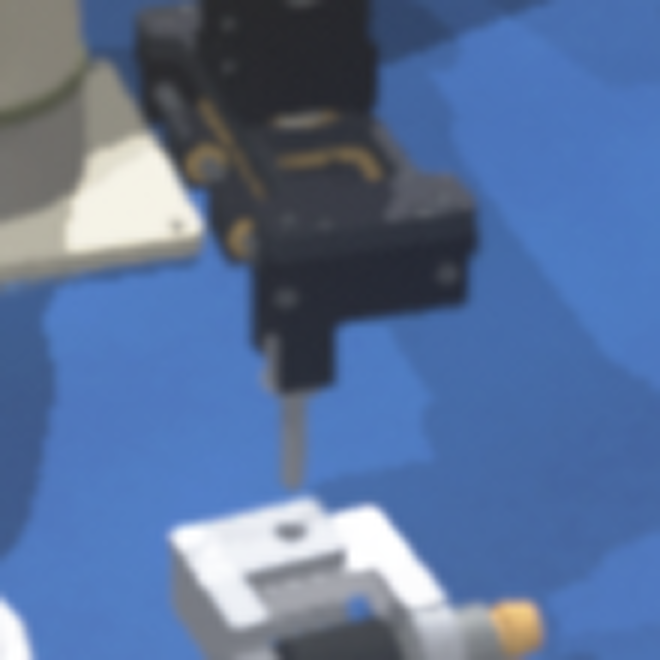

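```bash
python3 -c "
from h import *
d=dict(np.load('w5.npz')); crop(d,300,225,345,270,'pics/w5z.png',16)
g=cv2.cvtColor(d['color'],cv2.COLOR_RGB2GRAY); 
"
```

```text
(no output)
```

View pics/w5z.png

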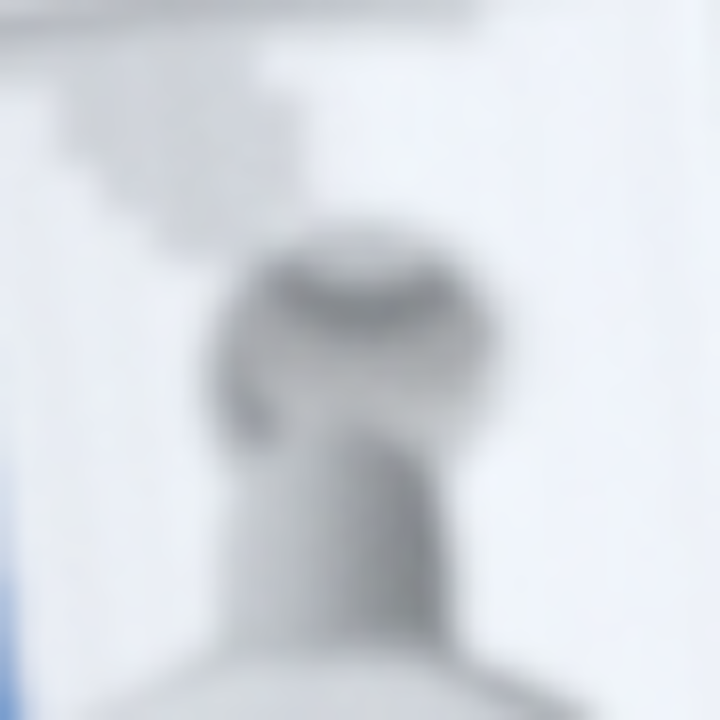

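```bash
python3 -c "
from h import *
d=dict(np.load('w5.npz')); s=monitor.read_state()['ee_pos']
for dz in (0,.002):
  print('hole',P(d,321.66,247.53,.093+dz),'tip far edge',P(d,320.8,251.1,s[2]-.127+dz), 'tip width', P(d,300+425/16-.47,252,.1127)-P(d,300+270/16-.47,252,.1127),'shank w',P(d,300+450/16-.47,259,.125)-P(d,300+228/16-.47,259,.125),'cheek z',np.median(cloud(d)[236:244,330:345,2]))
c=cloud(d)
# pin shank depth points
m=(abs(c[...,0]-s[0])<.004)&(abs(c[...,1]-s[1])<.02)&(c[...,2]>.105)&(c[...,2]<.16)
print(c[m][:,1:][::6].round(4).tolist())
s6=dict(np.load('s6.npz')); crop(s6,325,205,360,255,'pics/s6z.png',12)
print('hole scene', P(s6,290+291/6-.42,150+531/6-.42,.093),'tip scene',P(s6,290+291/6-.42,150+486/6-.42,.1127))
"
```

```text
hole [0.50650562 0.04672955 0.093     ] tip far edge [0.50581785 0.05047598 0.11281287] tip width [6.68919026e-03 1.11670762e-05 0.00000000e+00] shank w [9.10333064e-03 1.48450523e-05 0.00000000e+00] cheek z 0.09490683829901499
hole [0.50649529 0.04736862 0.095     ] tip far edge [0.50581281 0.05113842 0.11481287] tip width [6.68919026e-03 1.11670762e-05 0.00000000e+00] shank w [9.10333064e-03 1.48450523e-05 0.00000000e+00] cheek z 0.09490683829901499
[[0.0519, 0.1191], [0.0523, 0.1202], [0.0526, 0.1233], [0.0513, 0.1215], [0.0525, 0.125], [0.0516, 0.1244], [0.0523, 0.1263], [0.0519, 0.1273], [0.0528, 0.1297], [0.0517, 0.1287], [0.0525, 0.1308], [0.0516, 0.1301], [0.0528, 0.1336], [0.0518, 0.1328], [0.0528, 0.1354], [0.0517, 0.1343], [0.0524, 0.1362], [0.0519, 0.1366], [0.0526, 0.1386], [0.0514, 0.1371], [0.0526, 0.1404], [0.0514, 0.1389], [0.0526, 0.1421], [0.0516, 0.1412], [0.0528, 0.1443]]
hole scene [0.50641018 0.04555756 0.093     ] tip scene [0.50317049 0.046384   0.1127    ]
```

View pics/s6z.png

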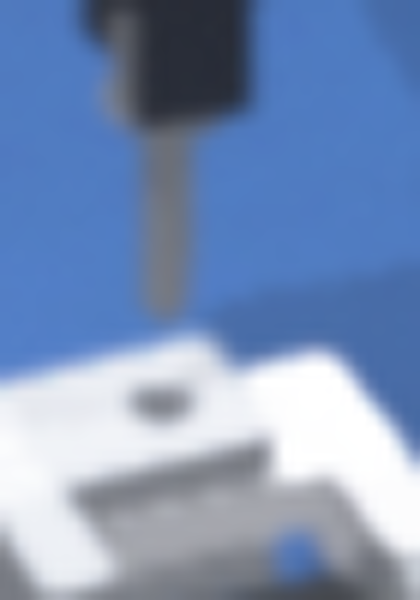

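In the wrist view the hole centre is at (321.7,247.5) and the pin tip at (320.8,251). The tip therefore has to shift about +0.7 mm in x and −0.6 mm in y. I'll apply that and start inserting.

>>> drive_tool --plan '[{"rx": 0.0,"ry": 0.0,"rz": 0.0,"x": -0.0006,"y": 0.0007,"z": 0.0,"fingers": 0.1},{"rx": 0.0,"ry": 0.0,"rz": 0.0,"x": -0.0006,"y": 0.0007,"z": 0.008,"fingers": 0.1},{"rx": 0.0,"ry": 0.0,"rz": 0.0,"x": -0.0006,"y": 0.0007,"z": 0.015,"fingers": 0.1},{"rx": 0.0,"ry": 0.0,"rz": 0.0,"x": -0.0006,"y": 0.0007,"z": 0.019,"fingers": 0.1},{"rx": 0.0,"ry": 0.0,"rz": 0.0,"x": -0.0006,"y": 0.0007,"z": 0.022,"fingers": 0.1},{"rx": 0.0,"ry": 0.0,"rz": 0.0,"x": -0.0006,"y": 0.0007,"z": 0.024,"fingers": 0.1},{"rx": 0.0,"ry": 0.0,"rz": 0.0,"x": -0.0006,"y": 0.0007,"z": 0.026,"fingers": 0.1}]' --squeeze 30

```text
time: 7.72
ee_pos: [0.5056, 0.0451, 0.2139]
eef_rot: [0.707, 0.707, 0.0, 0.0]
ft_force: [-0.3, -0.4, -0.9]
width: 0.0208
```

```bash
python3 -c "
from h import *
st()
d=viewer.camera('wrist'); crop(d,280,215,360,275,'pics/w7.png',10)
d=viewer.camera('scene');crop(d,310,190,370,250,'pics/s7.png',10)
"
```

```text
t 7.72 pos [0.5056 0.0451 0.2139] F [-0.3 -0.4 -0.9] w 0.0208 y [ 1. -0.  0.] z [ 3.e-04  2.e-04 -1.e+00] j [-0.62  0.13  0.48  1.89 -0.07  1.13 -0.12]
```

View pics/w7.png

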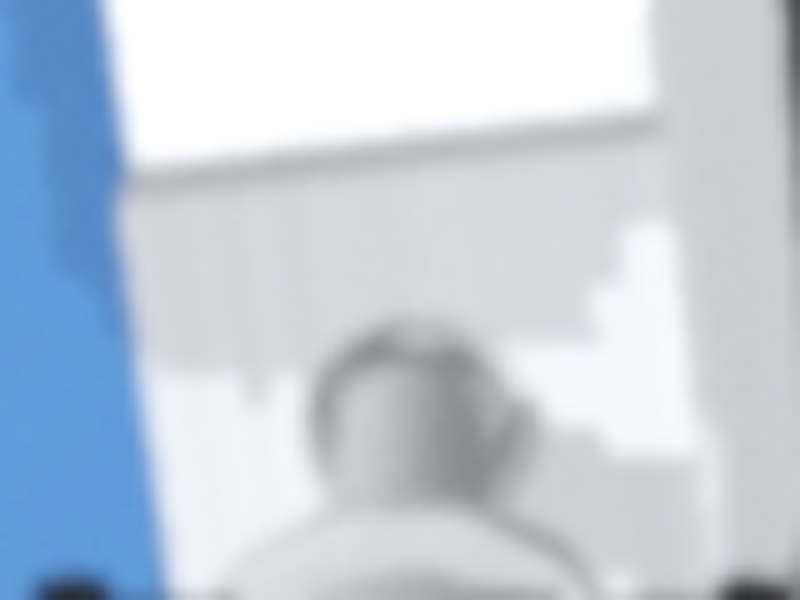

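View pics/s7.png

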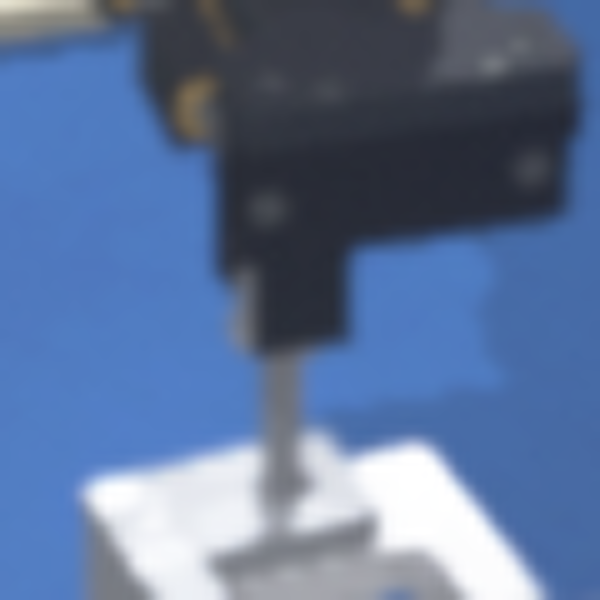

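The tip is inside the hole: the wrist view shows the shank at crop columns 330–490 within the hole at 310–530. There's almost no side force, so I'll keep going down.

>>> drive_tool --plan '[{"rx": 0.0,"ry": 0.0,"rz": 0.0,"x": 0.0002,"y": 0.0003,"z": 0.003,"fingers": 0.1},{"rx": 0.0,"ry": 0.0,"rz": 0.0,"x": 0.0002,"y": 0.0003,"z": 0.007,"fingers": 0.1},{"rx": 0.0,"ry": 0.0,"rz": 0.0,"x": 0.0002,"y": 0.0003,"z": 0.011,"fingers": 0.1},{"rx": 0.0,"ry": 0.0,"rz": 0.0,"x": 0.0002,"y": 0.0003,"z": 0.015,"fingers": 0.1},{"rx": 0.0,"ry": 0.0,"rz": 0.0,"x": 0.0002,"y": 0.0003,"z": 0.018,"fingers": 0.1}]' --squeeze 30

```text
time: 8.45
ee_pos: [0.5057, 0.0453, 0.1956]
eef_rot: [0.707, 0.707, -0.0, -0.0]
ft_force: [0.5, 0.3, -0.9]
width: 0.0211
```

Still no resistance. The collar should seat at a TCP z of about 0.170.

>>> drive_tool --plan '[{"rx": 0.0,"ry": 0.0,"rz": 0.0,"x": 0.0,"y": 0.0,"z": 0.004,"fingers": 0.1},{"rx": 0.0,"ry": 0.0,"rz": 0.0,"x": 0.0,"y": 0.0,"z": 0.008,"fingers": 0.1},{"rx": 0.0,"ry": 0.0,"rz": 0.0,"x": 0.0,"y": 0.0,"z": 0.012,"fingers": 0.1},{"rx": 0.0,"ry": 0.0,"rz": 0.0,"x": 0.0,"y": 0.0,"z": 0.016,"fingers": 0.1},{"rx": 0.0,"ry": 0.0,"rz": 0.0,"x": 0.0,"y": 0.0,"z": 0.02,"fingers": 0.1},{"rx": 0.0,"ry": 0.0,"rz": 0.0,"x": 0.0,"y": 0.0,"z": 0.022,"fingers": 0.1}]' --squeeze 30

```text
time: 9.2
ee_pos: [0.5057, 0.0453, 0.1736]
eef_rot: [0.707, 0.707, -0.0, -0.0]
ft_force: [0.2, 0.3, -1.1]
width: 0.0208
```

>>> drive_tool --plan '[{"rx": 0.0,"ry": 0.0,"rz": 0.0,"x": 0.0,"y": 0.0,"z": 0.002,"fingers": 0.1},{"rx": 0.0,"ry": 0.0,"rz": 0.0,"x": 0.0,"y": 0.0,"z": 0.0032,"fingers": 0.1},{"rx": 0.0,"ry": 0.0,"rz": 0.0,"x": 0.0,"y": 0.0,"z": 0.004,"fingers": 0.1},{"rx": 0.0,"ry": 0.0,"rz": 0.0,"x": 0.0,"y": 0.0,"z": 0.0045,"fingers": 0.1}]' --squeeze 30

```text
time: 9.7
ee_pos: [0.5058, 0.0453, 0.17]
eef_rot: [0.707, 0.707, 0.0, -0.0]
ft_force: [-5.0, -0.3, 10.0]
width: 0.0209
```

Contact is at z = 0.170, as predicted, with 10 N upward. I'll open the fingers, rise and check.

>>> drive_tool --plan '[{"rx": 0.0,"ry": 0.0,"rz": 0.0,"x": 0.0,"y": 0.0,"z": 0.0004,"fingers": 0.1},{"rx": 0.0,"ry": 0.0,"rz": 0.0,"x": 0.0,"y": 0.0,"z": 0.0,"fingers": 0.55},{"rx": 0.0,"ry": 0.0,"rz": 0.0,"x": 0.0,"y": 0.0,"z": 0.0,"fingers": 0.55},{"rx": 0.0,"ry": 0.0,"rz": 0.0,"x": 0.0,"y": 0.0,"z": 0.0,"fingers": 0.55},{"rx": 0.0,"ry": 0.0,"rz": 0.0,"x": 0.0,"y": 0.0,"z": -0.02,"fingers": 0.55},{"rx": 0.0,"ry": 0.0,"rz": 0.0,"x": 0.0,"y": 0.0,"z": -0.05,"fingers": 0.55},{"rx": 0.0,"ry": 0.0,"rz": 0.0,"x": 0.0,"y": 0.0,"z": -0.08,"fingers": 0.55},{"rx": 0.0,"ry": 0.0,"rz": 0.0,"x": 0.0,"y": 0.0,"z": -0.08,"fingers": 0.55}]' --squeeze 30

```text
time: 10.7
ee_pos: [0.5068, 0.0454, 0.2515]
eef_rot: [0.707, 0.707, 0.002, 0.001]
ft_force: [-0.3, 1.0, -0.8]
width: 0.048
```

```bash
python3 -c "
from h import *
st()
d=viewer.camera('wrist'); np.savez('w8.npz',**{k:np.array(v) for k,v in d.items()}); crop(d,220,200,420,350,'pics/w8.png',4)
c=cloud(d); z=c[...,2]; print('cheek z',np.median(z[225:235,315:330]))
m=(z>.11)&(z<.15)&(np.hypot(c[...,0]-.505,c[...,1]-.0465)<.025); print(c[m].mean(0),np.percentile(z[m],[50,90]),m.sum())
d=viewer.camera('scene');crop(d,310,190,370,250,'pics/s8.png',10)
c=cloud(d); z=c[...,2];m=(z>.11)&(z<.15)&(np.hypot(c[...,0]-.508,c[...,1]-.0465)<.03); print(c[m].mean(0),np.percentile(z[m],[50,90,98]),m.sum())
"
```

```text
t 10.7 pos [0.5068 0.0454 0.2515] F [-0.3  1.  -0.8] w 0.048 y [ 1.    -0.     0.004] z [ 0.0037  0.0014 -1.    ] j [-0.63  0.1   0.49  1.85 -0.05  1.21 -0.13]
cheek z 0.09818140523894925
[0.50652454 0.04863261 0.12456504] [0.12627741 0.12740282] 834
[0.51126666 0.04191687 0.12031662] [0.12144023 0.12599799 0.12637286] 73
```

View pics/w8.png

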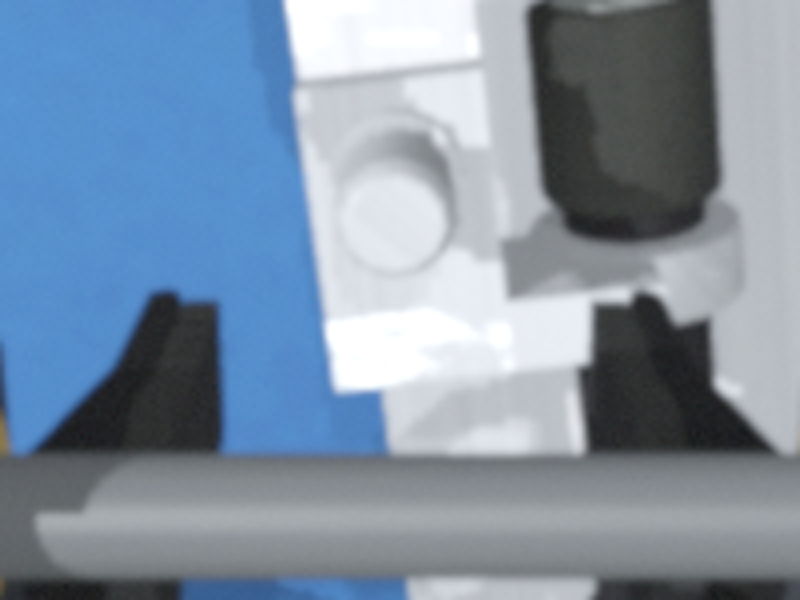

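View pics/s8.png

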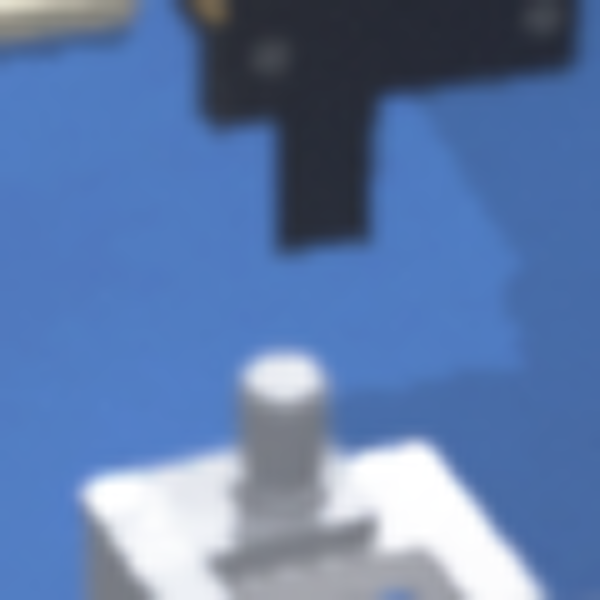

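The pin is home. Its top reads 0.1255–0.127 (0.125 expected), and both views show the collar sitting on the fork. Next I'll go above the handle, open the fingers and look.

>>> drive_tool --plan '[{"rx": 0.0,"ry": 0.0,"rz": 0.0,"x": -0.01,"y": 0.0,"z": -0.025,"fingers": 0.6},{"rx": 0.0,"ry": 0.0,"rz": 0.0,"x": -0.05,"y": 0.008,"z": -0.025,"fingers": 0.6},{"rx": 0.0,"ry": 0.0,"rz": 0.0,"x": -0.095,"y": 0.016,"z": -0.025,"fingers": 0.6},{"rx": 0.0,"ry": 0.0,"rz": 0.0,"x": -0.14,"y": 0.024,"z": -0.025,"fingers": 0.6},{"rx": 0.0,"ry": 0.0,"rz": 0.0,"x": -0.18,"y": 0.03,"z": -0.025,"fingers": 0.6},{"rx": 0.0,"ry": 0.0,"rz": 0.0,"x": -0.2045,"y": 0.0332,"z": -0.025,"fingers": 0.6},{"rx": 0.0,"ry": 0.0,"rz": 0.0,"x": -0.2045,"y": 0.0332,"z": -0.025,"fingers": 0.6},{"rx": 0.0,"ry": 0.0,"rz": 0.0,"x": -0.2045,"y": 0.0332,"z": -0.025,"fingers": 0.6},{"rx": 0.0,"ry": 0.0,"rz": 0.0,"x": -0.2045,"y": 0.0332,"z": -0.025,"fingers": 0.6}]' --squeeze 30

```text
time: 11.92
ee_pos: [0.539, -0.158, 0.2741]
eef_rot: [0.707, 0.708, 0.0, -0.0]
ft_force: [-0.2, -0.3, -0.2]
width: 0.0525
```

```bash
python3 -c "
from h import *
from scipy.optimize import least_squares
st()
d=viewer.camera('wrist'); np.savez('w9.npz',**{k:np.array(v) for k,v in d.items()}); cv2.imwrite('pics/w9.png',d['color'][...,::-1])
c=cloud(d); z=c[...,2]
m=(z>.166)&(z<.18)&(np.hypot(c[...,0]-.539,c[...,1]+.159)<.02); v,u=np.nonzero(m); print('handle top',c[m].mean(0),m.sum(),u.mean(),v.mean(),P(d,u.mean(),v.mean(),.173))
m=(z>.112)&(z<.130)&(np.hypot(c[...,0]-.578,c[...,1]+.138)<.07)&(np.hypot(c[...,0]-.578,c[...,1]+.138)>.047); p=c[m]
f=lambda q: np.hypot(p[:,0]-q[0],p[:,1]-q[1])-q[2]
s=least_squares(f,[.577,-.139,.056],loss='soft_l1',f_scale=.002); print('rim',s.x,len(p))
m=(z>.112)&(z<.135)&(np.hypot(c[...,0]-.578,c[...,1]+.138)<.012); print('hub',c[m].mean(0))
"
```

```text
t 11.93 pos [ 0.539  -0.158   0.2741] F [-0.2 -0.3 -0.2] w 0.0525 y [ 1.     0.001 -0.   ] z [-5.e-04  6.e-04 -1.e+00] j [-0.36  0.23  0.66  1.69 -0.14  1.28  0.33]
handle top [ 0.53965421 -0.15698562  0.1730236 ] 801 320.4893882646692 268.2259675405743 [ 0.53965461 -0.15699862  0.173     ]
rim [ 0.57767021 -0.13571156  0.0535612 ] 6432
hub [ 0.57795167 -0.13741577  0.12386304]
```

View pics/w9.png

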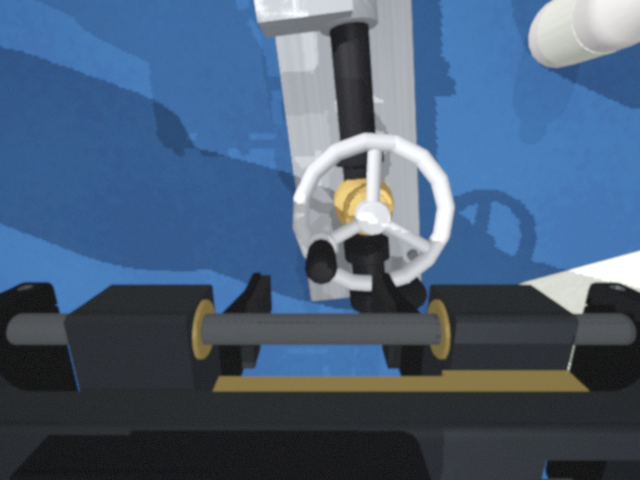

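The handle top is at pixel (320,262), centred between the fingertips, and the rim is at (373,212). Going down to grip the handle at mid-height.

>>> drive_tool --plan '[{"rx": 0.0,"ry": 0.0,"rz": 0.0,"x": -0.0005,"y": 0.0004,"z": 0.02,"fingers": 0.6},{"rx": 0.0,"ry": 0.0,"rz": 0.0,"x": -0.0005,"y": 0.0004,"z": 0.04,"fingers": 0.6},{"rx": 0.0,"ry": 0.0,"rz": 0.0,"x": -0.0005,"y": 0.0004,"z": 0.06,"fingers": 0.6},{"rx": 0.0,"ry": 0.0,"rz": 0.0,"x": -0.0005,"y": 0.0004,"z": 0.07,"fingers": 0.5},{"rx": 0.0,"ry": 0.0,"rz": 0.0,"x": -0.0005,"y": 0.0004,"z": 0.073,"fingers": 0.4},{"rx": 0.0,"ry": 0.0,"rz": 0.0,"x": -0.0005,"y": 0.0004,"z": 0.073,"fingers": 0.3},{"rx": 0.0,"ry": 0.0,"rz": 0.0,"x": -0.0005,"y": 0.0004,"z": 0.073,"fingers": 0.1},{"rx": 0.0,"ry": 0.0,"rz": 0.0,"x": -0.0005,"y": 0.0004,"z": 0.073,"fingers": 0.1},{"rx": 0.0,"ry": 0.0,"rz": 0.0,"x": -0.0005,"y": 0.0004,"z": 0.073,"fingers": 0.1},{"rx": 0.0,"ry": 0.0,"rz": 0.0,"x": -0.0005,"y": 0.0004,"z": 0.073,"fingers": 0.1}]' --squeeze 30

```text
time: 13.22
ee_pos: [0.5394, -0.16, 0.2019]
eef_rot: [0.707, 0.707, 0.0, 0.0]
ft_force: [-3.4, 0.1, 6.3]
width: 0.0201
```

```bash
python3 -c "
from h import *
st()
d=viewer.camera('wrist'); np.savez('w10.npz',**{k:np.array(v) for k,v in d.items()}); crop(d,220,200,420,350,'pics/w10.png',4)
d=viewer.camera('scene');crop(d,210,170,310,290,'pics/s10.png',5)
"
```

```text
t 13.22 pos [ 0.5394 -0.16    0.2019] F [-3.4  0.1  6.3] w 0.0201 y [ 1.    -0.001  0.   ] z [ 4.e-04  1.e-04 -1.e+00] j [-0.33  0.3   0.64  1.77 -0.2   1.13  0.37]
```

View pics/w10.png

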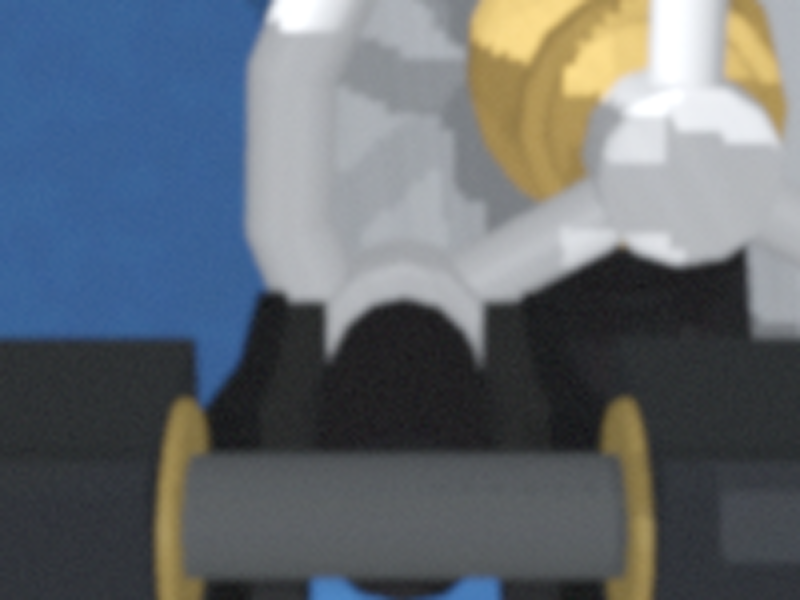

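View pics/s10.png

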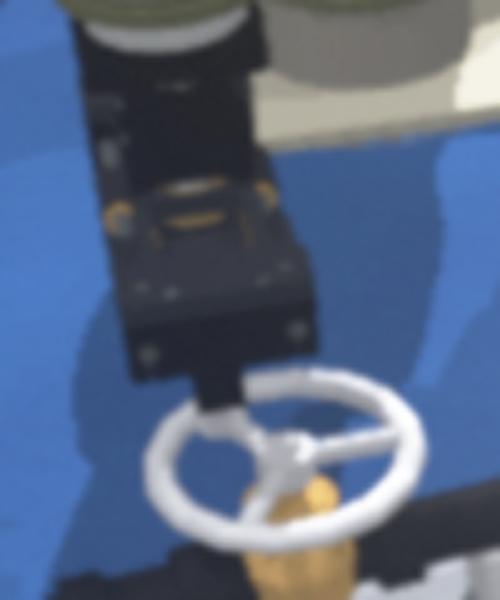

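The handle is gripped: width is 20.1 mm and the wrist view shows it between the pads. Now I'll compute the closing arc, starting with 90° and checking forces after it.

```bash
cat > arc.py <<'E'
import numpy as np,sys,json
# arc.py cx cy px py degs... : p=commanded now; rows of tool (x=world dy, y=world dx)
cx,cy,px,py=map(float,sys.argv[1:5]); tot,n=float(sys.argv[5]),int(sys.argv[6]); rad=float(sys.argv[7]) if len(sys.argv)>7 else .045
a0=np.arctan2(py-cy,px-cx); print("start ang",np.degrees(a0),"r",np.hypot(px-cx,py-cy))
for i in range(1,n+1):
    a=a0+np.radians(tot)*i/n; x,y=cx+rad*np.cos(a),cy+rad*np.sin(a)
    print('{"rx": 0.0, "ry": 0.0, "rz": 0.0, "x": %.4f, "y": %.4f, "z": 0.0, "fingers": 0.1},'%(y-py,x-px),end=" ")
print("\nend",x,y)
E
python3 arc.py .5788 -.1383 .5394 -.160 -90 9
```

```text
start ang -151.15572280149533 r 0.04498055135277912
{"rx": 0.0, "ry": 0.0, "rz": 0.0, "x": 0.0072, "y": -0.0032, "z": 0.0, "fingers": 0.1}, {"rx": 0.0, "ry": 0.0, "rz": 0.0, "x": 0.0148, "y": -0.0051, "z": 0.0, "fingers": 0.1}, {"rx": 0.0, "ry": 0.0, "rz": 0.0, "x": 0.0226, "y": -0.0056, "z": 0.0, "fingers": 0.1}, {"rx": 0.0, "ry": 0.0, "rz": 0.0, "x": 0.0304, "y": -0.0047, "z": 0.0, "fingers": 0.1}, {"rx": 0.0, "ry": 0.0, "rz": 0.0, "x": 0.0379, "y": -0.0026, "z": 0.0, "fingers": 0.1}, {"rx": 0.0, "ry": 0.0, "rz": 0.0, "x": 0.0450, "y": 0.0009, "z": 0.0, "fingers": 0.1}, {"rx": 0.0, "ry": 0.0, "rz": 0.0, "x": 0.0513, "y": 0.0055, "z": 0.0, "fingers": 0.1}, {"rx": 0.0, "ry": 0.0, "rz": 0.0, "x": 0.0567, "y": 0.0112, "z": 0.0, "fingers": 0.1}, {"rx": 0.0, "ry": 0.0, "rz": 0.0, "x": 0.0611, "y": 0.0177, "z": 0.0, "fingers": 0.1}, 
end 0.557090617375021 -0.09888296426616713
```

>>> drive_tool --plan '[{"rx": 0.0,"ry": 0.0,"rz": 0.0,"x": 0.0072,"y": -0.0032,"z": 0.0,"fingers": 0.1},{"rx": 0.0,"ry": 0.0,"rz": 0.0,"x": 0.0148,"y": -0.0051,"z": 0.0,"fingers": 0.1},{"rx": 0.0,"ry": 0.0,"rz": 0.0,"x": 0.0226,"y": -0.0056,"z": 0.0,"fingers": 0.1},{"rx": 0.0,"ry": 0.0,"rz": 0.0,"x": 0.0304,"y": -0.0047,"z": 0.0,"fingers": 0.1},{"rx": 0.0,"ry": 0.0,"rz": 0.0,"x": 0.0379,"y": -0.0026,"z": 0.0,"fingers": 0.1}]' --squeeze 30

```text
time: 13.95
ee_pos: [0.5357, -0.1215, 0.2018]
eef_rot: [0.707, 0.707, -0.0, -0.001]
ft_force: [-7.2, 0.7, 10.2]
width: 0.0201
```

```bash
python3 -c "
from h import *
st()"
```

```text
t 13.95 pos [ 0.5357 -0.1215  0.2018] F [-7.2  0.7 10.2] w 0.0201 y [ 1.    -0.001 -0.002] z [-0.002  0.001 -1.   ] j [-0.4   0.26  0.63  1.8  -0.17  1.13  0.28]
```

```bash
python3 arc.py .578 -.1383 .5368 -.1221 -110 10
```

```text
start ang 158.53505514975592 r 0.04427053195975843
{"rx": 0.0, "ry": 0.0, "rz": 0.0, "x": 0.0080, "y": 0.0032, "z": 0.0, "fingers": 0.1}, {"rx": 0.0, "ry": 0.0, "rz": 0.0, "x": 0.0148, "y": 0.0085, "z": 0.0, "fingers": 0.1}, {"rx": 0.0, "ry": 0.0, "rz": 0.0, "x": 0.0204, "y": 0.0150, "z": 0.0, "fingers": 0.1}, {"rx": 0.0, "ry": 0.0, "rz": 0.0, "x": 0.0247, "y": 0.0225, "z": 0.0, "fingers": 0.1}, {"rx": 0.0, "ry": 0.0, "rz": 0.0, "x": 0.0276, "y": 0.0307, "z": 0.0, "fingers": 0.1}, {"rx": 0.0, "ry": 0.0, "rz": 0.0, "x": 0.0288, "y": 0.0392, "z": 0.0, "fingers": 0.1}, {"rx": 0.0, "ry": 0.0, "rz": 0.0, "x": 0.0283, "y": 0.0478, "z": 0.0, "fingers": 0.1}, {"rx": 0.0, "ry": 0.0, "rz": 0.0, "x": 0.0262, "y": 0.0562, "z": 0.0, "fingers": 0.1}, {"rx": 0.0, "ry": 0.0, "rz": 0.0, "x": 0.0226, "y": 0.0640, "z": 0.0, "fingers": 0.1}, {"rx": 0.0, "ry": 0.0, "rz": 0.0, "x": 0.0175, "y": 0.0710, "z": 0.0, "fingers": 0.1}, 
end 0.6077972761537586 -0.10457875545273201
```

>>> drive_tool --plan '[{"rx": 0.0,"ry": 0.0,"rz": 0.0,"x": 0.008,"y": 0.0032,"z": -0.0006,"fingers": 0.1},{"rx": 0.0,"ry": 0.0,"rz": 0.0,"x": 0.0148,"y": 0.0085,"z": -0.001,"fingers": 0.1},{"rx": 0.0,"ry": 0.0,"rz": 0.0,"x": 0.0204,"y": 0.015,"z": -0.001,"fingers": 0.1},{"rx": 0.0,"ry": 0.0,"rz": 0.0,"x": 0.0247,"y": 0.0225,"z": -0.001,"fingers": 0.1},{"rx": 0.0,"ry": 0.0,"rz": 0.0,"x": 0.0276,"y": 0.0307,"z": -0.001,"fingers": 0.1},{"rx": 0.0,"ry": 0.0,"rz": 0.0,"x": 0.0288,"y": 0.0392,"z": -0.001,"fingers": 0.1}]' --squeeze 30

```text
time: 14.7
ee_pos: [0.5766, -0.0918, 0.2021]
eef_rot: [0.707, 0.707, 0.0, -0.0]
ft_force: [-2.3, 3.2, -2.1]
width: 0.0203
```

```bash
python3 -c "
import numpy as np
from scipy.optimize import least_squares
p=np.array([[.5394,-.160],[.5357,-.1215],[.5766,-.0918]])
print(least_squares(lambda c:np.hypot(*(p-c).T)-.045,[.578,-.138]), least_squares(lambda c:np.hypot(*(p-c[:2]).T)-c[2],[.578,-.138,.045]).x)"
python3 arc.py .5785 -.1370 .576 -.0933 -50 6
```

```text
message: `gtol` termination condition is satisfied.
     success: True
      status: 1
         fun: [ 2.738e-05 -2.572e-05  2.287e-05]
           x: [ 5.780e-01 -1.368e-01]
        cost: 9.67101127420117e-10
         jac: [[ 8.571e-01  5.152e-01]
               [ 9.403e-01 -3.402e-01]
               [ 3.090e-02 -9.995e-01]]
        grad: [-7.653e-09  4.145e-09]
  optimality: 7.652905304948775e-09
 active_mask: [ 0.000e+00  0.000e+00]
        nfev: 3
        njev: 3 [ 0.5780834  -0.13685458  0.04507899]
start ang 93.2742217634855 r 0.043771451883619326
{"rx": 0.0, "ry": 0.0, "rz": 0.0, "x": 0.0011, "y": 0.0065, "z": 0.0, "fingers": 0.1}, {"rx": 0.0, "ry": 0.0, "rz": 0.0, "x": 0.0001, "y": 0.0129, "z": 0.0, "fingers": 0.1}, {"rx": 0.0, "ry": 0.0, "rz": 0.0, "x": -0.0019, "y": 0.0192, "z": 0.0, "fingers": 0.1}, {"rx": 0.0, "ry": 0.0, "rz": 0.0, "x": -0.0048, "y": 0.0250, "z": 0.0, "fingers": 0.1}, {"rx": 0.0, "ry": 0.0, "rz": 0.0, "x": -0.0084, "y": 0.0304, "z": 0.0, "fingers": 0.1}, {"rx": 0.0, "ry": 0.0, "rz": 0.0, "x": -0.0129, "y": 0.0353, "z": 0.0, "fingers": 0.1}, 
end 0.6112636559809985 -0.10615291185932166
```

The measured points fit a 45.0 mm circle centred on (0.5780, −0.1368). Recomputing the arc with that centre.

```bash
python3 arc.py .5780 -.1368 .5766 -.0925 -60 7
```

```text
start ang 91.8100993951177 r 0.04432211637546204
{"rx": 0.0, "ry": 0.0, "rz": 0.0, "x": 0.0004, "y": 0.0067, "z": 0.0, "fingers": 0.1}, {"rx": 0.0, "ry": 0.0, "rz": 0.0, "x": -0.0009, "y": 0.0133, "z": 0.0, "fingers": 0.1}, {"rx": 0.0, "ry": 0.0, "rz": 0.0, "x": -0.0032, "y": 0.0196, "z": 0.0, "fingers": 0.1}, {"rx": 0.0, "ry": 0.0, "rz": 0.0, "x": -0.0063, "y": 0.0256, "z": 0.0, "fingers": 0.1}, {"rx": 0.0, "ry": 0.0, "rz": 0.0, "x": -0.0104, "y": 0.0310, "z": 0.0, "fingers": 0.1}, {"rx": 0.0, "ry": 0.0, "rz": 0.0, "x": -0.0151, "y": 0.0357, "z": 0.0, "fingers": 0.1}, {"rx": 0.0, "ry": 0.0, "rz": 0.0, "x": -0.0206, "y": 0.0396, "z": 0.0, "fingers": 0.1}, 
end 0.6162409907524775 -0.11308024818281348
```

>>> drive_tool --plan '[{"rx": 0.0,"ry": 0.0,"rz": 0.0,"x": 0.0004,"y": 0.0067,"z": 0.0,"fingers": 0.1},{"rx": 0.0,"ry": 0.0,"rz": 0.0,"x": -0.0009,"y": 0.0133,"z": 0.0,"fingers": 0.1},{"rx": 0.0,"ry": 0.0,"rz": 0.0,"x": -0.0032,"y": 0.0196,"z": 0.0,"fingers": 0.1},{"rx": 0.0,"ry": 0.0,"rz": 0.0,"x": -0.0063,"y": 0.0256,"z": 0.0,"fingers": 0.1},{"rx": 0.0,"ry": 0.0,"rz": 0.0,"x": -0.0104,"y": 0.031,"z": 0.0,"fingers": 0.1},{"rx": 0.0,"ry": 0.0,"rz": 0.0,"x": -0.0151,"y": 0.0357,"z": 0.0,"fingers": 0.1}]' --squeeze 30

```text
time: 15.45
ee_pos: [0.6123, -0.108, 0.2022]
eef_rot: [0.707, 0.707, 0.0, 0.0]
ft_force: [0.6, 4.3, -6.2]
width: 0.0202
```

```bash
cat > ang.py <<'E'
from h import *
s=st(); p=s["ee_pos"][:2]-np.array([.578,-.1368]); a=np.degrees(np.arctan2(p[1],p[0])); t=np.array([-np.sin(np.radians(a)),np.cos(np.radians(a))])
print("ang",a.round(2),"r",np.hypot(*p).round(4),"Ftan(ccw+)",(s["ft_force"][:2]@t).round(2),"Frad",(s["ft_force"][:2]@p/np.hypot(*p)).round(2))
E
python3 ang.py
```

```text
t 15.45 pos [ 0.6123 -0.108   0.2022] F [ 0.6  4.3 -6.2] w 0.0202 y [1.    0.    0.001] z [ 7.e-04  3.e-04 -1.e+00] j [-0.36  0.43  0.59  1.61 -0.26  1.18  0.29]
ang 39.99 r 0.0448 Ftan(ccw+) 2.87 Frad 3.21
```

```bash
python3 arc.py .5780 -.1368 .6123 -.1080 -45 12
```

```text
start ang 40.018504684176676 r 0.044787609893808804
{"rx": 0.0, "ry": 0.0, "rz": 0.0, "x": -0.0022, "y": 0.0020, "z": 0.0, "fingers": 0.1}, {"rx": 0.0, "ry": 0.0, "rz": 0.0, "x": -0.0046, "y": 0.0036, "z": 0.0, "fingers": 0.1}, {"rx": 0.0, "ry": 0.0, "rz": 0.0, "x": -0.0071, "y": 0.0051, "z": 0.0, "fingers": 0.1}, {"rx": 0.0, "ry": 0.0, "rz": 0.0, "x": -0.0098, "y": 0.0065, "z": 0.0, "fingers": 0.1}, {"rx": 0.0, "ry": 0.0, "rz": 0.0, "x": -0.0125, "y": 0.0076, "z": 0.0, "fingers": 0.1}, {"rx": 0.0, "ry": 0.0, "rz": 0.0, "x": -0.0153, "y": 0.0086, "z": 0.0, "fingers": 0.1}, {"rx": 0.0, "ry": 0.0, "rz": 0.0, "x": -0.0181, "y": 0.0094, "z": 0.0, "fingers": 0.1}, {"rx": 0.0, "ry": 0.0, "rz": 0.0, "x": -0.0210, "y": 0.0100, "z": 0.0, "fingers": 0.1}, {"rx": 0.0, "ry": 0.0, "rz": 0.0, "x": -0.0239, "y": 0.0104, "z": 0.0, "fingers": 0.1}, {"rx": 0.0, "ry": 0.0, "rz": 0.0, "x": -0.0268, "y": 0.0107, "z": 0.0, "fingers": 0.1}, {"rx": 0.0, "ry": 0.0, "rz": 0.0, "x": -0.0298, "y": 0.0107, "z": 0.0, "fingers": 0.1}, {"rx": 0.0, "ry": 0.0, "rz": 0.0, "x": -0.0327, "y": 0.0105, "z": 0.0, "fingers": 0.1}, 
end 0.622830025758011 -0.14070752997890745
```

>>> drive_tool --plan '[{"rx": 0.0,"ry": 0.0,"rz": 0.0,"x": -0.0022,"y": 0.002,"z": 0.0004,"fingers": 0.1},{"rx": 0.0,"ry": 0.0,"rz": 0.0,"x": -0.0046,"y": 0.0036,"z": 0.0004,"fingers": 0.1},{"rx": 0.0,"ry": 0.0,"rz": 0.0,"x": -0.0071,"y": 0.0051,"z": 0.0004,"fingers": 0.1},{"rx": 0.0,"ry": 0.0,"rz": 0.0,"x": -0.0098,"y": 0.0065,"z": 0.0004,"fingers": 0.1},{"rx": 0.0,"ry": 0.0,"rz": 0.0,"x": -0.0125,"y": 0.0076,"z": 0.0004,"fingers": 0.1},{"rx": 0.0,"ry": 0.0,"rz": 0.0,"x": -0.0153,"y": 0.0086,"z": 0.0004,"fingers": 0.1},{"rx": 0.0,"ry": 0.0,"rz": 0.0,"x": -0.0181,"y": 0.0094,"z": 0.0004,"fingers": 0.1}]' --squeeze 30

```text
time: 16.32
ee_pos: [0.6216, -0.1266, 0.2022]
eef_rot: [0.707, 0.707, 0.0, 0.001]
ft_force: [3.8, 2.8, -5.8]
width: 0.0201
```

```bash
python3 ang.py
```

```text
t 16.32 pos [ 0.6216 -0.1266  0.2022] F [ 3.8  2.8 -5.8] w 0.0201 y [ 1.    -0.     0.001] z [ 1.3e-03 -3.0e-04 -1.0e+00] j [-0.32  0.46  0.6   1.58 -0.27  1.19  0.33]
ang 13.24 r 0.0447 Ftan(ccw+) 1.81 Frad 4.32
```

>>> drive_tool --plan '[{"rx": 0.0,"ry": 0.0,"rz": 0.0,"x": -0.002,"y": 0.0006,"z": 0.0003,"fingers": 0.1},{"rx": 0.0,"ry": 0.0,"rz": 0.0,"x": -0.004,"y": 0.0009,"z": 0.0003,"fingers": 0.1},{"rx": 0.0,"ry": 0.0,"rz": 0.0,"x": -0.0055,"y": 0.001,"z": 0.0003,"fingers": 0.1},{"rx": 0.0,"ry": 0.0,"rz": 0.0,"x": -0.0055,"y": 0.001,"z": 0.0003,"fingers": 0.1}]' --squeeze 30

```text
time: 16.82
ee_pos: [0.6224, -0.1316, 0.2021]
eef_rot: [0.707, 0.707, 0.001, 0.0]
ft_force: [3.9, 3.2, -1.5]
width: 0.0196
```

```bash
python3 ang.py
```

```text
t 16.82 pos [ 0.6224 -0.1316  0.2021] F [ 3.9  3.2 -1.5] w 0.0196 y [ 1.    -0.     0.001] z [ 1.1e-03  3.0e-04 -1.0e+00] j [-0.31  0.46  0.6   1.57 -0.27  1.19  0.34]
ang 6.62 r 0.0447 Ftan(ccw+) 2.68 Frad 4.24
```

>>> drive_tool --plan '[{"rx": 0.0,"ry": 0.0,"rz": 0.0,"x": -0.0008,"y": 0.0,"z": 0.0,"fingers": 0.1},{"rx": 0.0,"ry": 0.0,"rz": 0.0,"x": -0.0008,"y": 0.0,"z": 0.0,"fingers": 0.1}]' --squeeze 30

```text
time: 17.08
ee_pos: [0.6225, -0.1317, 0.2021]
eef_rot: [0.707, 0.707, 0.001, -0.0]
ft_force: [3.5, 5.7, -0.4]
width: 0.02
```

```bash
python3 ang.py
```

```text
t 17.07 pos [ 0.6225 -0.1317  0.2021] F [ 3.5  5.7 -0.4] w 0.02 y [1.    0.001 0.001] z [ 9.0e-04  1.2e-03 -1.0e+00] j [-0.31  0.46  0.6   1.57 -0.28  1.19  0.34]
ang 6.51 r 0.0447 Ftan(ccw+) 5.28 Frad 4.13
```

Position is holding at y = −0.1317 while the force climbs. I'll push a bit harder to confirm it's the stop.

>>> drive_tool --plan '[{"rx": 0.0,"ry": 0.0,"rz": 0.0,"x": -0.0012,"y": 0.0,"z": 0.0,"fingers": 0.1},{"rx": 0.0,"ry": 0.0,"rz": 0.0,"x": -0.0012,"y": 0.0,"z": 0.0,"fingers": 0.1},{"rx": 0.0,"ry": 0.0,"rz": 0.0,"x": -0.0012,"y": 0.0,"z": 0.0,"fingers": 0.1}]' --squeeze 30

```text
time: 17.45
ee_pos: [0.6225, -0.1319, 0.2021]
eef_rot: [0.707, 0.708, 0.001, -0.001]
ft_force: [3.4, 9.3, -0.7]
width: 0.0198
```

```bash
python3 ang.py
```

```text
t 17.45 pos [ 0.6225 -0.1319  0.2021] F [ 3.4  9.3 -0.7] w 0.0198 y [1.    0.002 0.001] z [ 6.0e-04  2.5e-03 -1.0e+00] j [-0.31  0.46  0.59  1.57 -0.28  1.19  0.34]
ang 6.32 r 0.0448 Ftan(ccw+) 8.85 Frad 4.39
```

The stop is confirmed at 6.5° world (camera yaw gave 6.7°). Now for two turns counter-clockwise, done as four half turns.

```bash
python3 - <<'E'
import numpy as np
C=np.array([.578,-.1368]);r=.045
def arc(p,a0,a1,n=12):
    for i in range(1,n+1):
        a=np.radians(a0+(a1-a0)*i/n); q=C+r*np.array([np.cos(a),np.sin(a)])-p
        print('{"rx": 0.0, "ry": 0.0, "rz": 0.0, "x": %.4f, "y": %.4f, "z": 0.0, "fingers": 0.1},'%(q[1],q[0]),end=" ")
    print()
arc(np.array([.6228,-.1336]),6.5,186.5)
E
```

```text
{"rx": 0.0, "ry": 0.0, "rz": 0.0, "x": 0.0133, "y": -0.0029, "z": 0.0, "fingers": 0.1}, {"rx": 0.0, "ry": 0.0, "rz": 0.0, "x": 0.0236, "y": -0.0086, "z": 0.0, "fingers": 0.1}, {"rx": 0.0, "ry": 0.0, "rz": 0.0, "x": 0.0320, "y": -0.0168, "z": 0.0, "fingers": 0.1}, {"rx": 0.0, "ry": 0.0, "rz": 0.0, "x": 0.0381, "y": -0.0269, "z": 0.0, "fingers": 0.1}, {"rx": 0.0, "ry": 0.0, "rz": 0.0, "x": 0.0413, "y": -0.0381, "z": 0.0, "fingers": 0.1}, {"rx": 0.0, "ry": 0.0, "rz": 0.0, "x": 0.0415, "y": -0.0499, "z": 0.0, "fingers": 0.1}, {"rx": 0.0, "ry": 0.0, "rz": 0.0, "x": 0.0387, "y": -0.0613, "z": 0.0, "fingers": 0.1}, {"rx": 0.0, "ry": 0.0, "rz": 0.0, "x": 0.0330, "y": -0.0716, "z": 0.0, "fingers": 0.1}, {"rx": 0.0, "ry": 0.0, "rz": 0.0, "x": 0.0248, "y": -0.0800, "z": 0.0, "fingers": 0.1}, {"rx": 0.0, "ry": 0.0, "rz": 0.0, "x": 0.0147, "y": -0.0861, "z": 0.0, "fingers": 0.1}, {"rx": 0.0, "ry": 0.0, "rz": 0.0, "x": 0.0035, "y": -0.0893, "z": 0.0, "fingers": 0.1}, {"rx": 0.0, "ry": 0.0, "rz": 0.0, "x": -0.0083, "y": -0.0895, "z": 0.0, "fingers": 0.1},
```

>>> drive_tool --plan '[{"rx": 0.0,"ry": 0.0,"rz": 0.0,"x": 0.0133,"y": -0.0029,"z": 0.0,"fingers": 0.1},{"rx": 0.0,"ry": 0.0,"rz": 0.0,"x": 0.0236,"y": -0.0086,"z": 0.0,"fingers": 0.1},{"rx": 0.0,"ry": 0.0,"rz": 0.0,"x": 0.032,"y": -0.0168,"z": 0.0,"fingers": 0.1},{"rx": 0.0,"ry": 0.0,"rz": 0.0,"x": 0.0381,"y": -0.0269,"z": 0.0,"fingers": 0.1},{"rx": 0.0,"ry": 0.0,"rz": 0.0,"x": 0.0413,"y": -0.0381,"z": 0.0,"fingers": 0.1},{"rx": 0.0,"ry": 0.0,"rz": 0.0,"x": 0.0415,"y": -0.0499,"z": 0.0,"fingers": 0.1},{"rx": 0.0,"ry": 0.0,"rz": 0.0,"x": 0.0387,"y": -0.0613,"z": 0.0,"fingers": 0.1},{"rx": 0.0,"ry": 0.0,"rz": 0.0,"x": 0.033,"y": -0.0716,"z": 0.0,"fingers": 0.1},{"rx": 0.0,"ry": 0.0,"rz": 0.0,"x": 0.0248,"y": -0.08,"z": 0.0,"fingers": 0.1},{"rx": 0.0,"ry": 0.0,"rz": 0.0,"x": 0.0147,"y": -0.0861,"z": 0.0,"fingers": 0.1},{"rx": 0.0,"ry": 0.0,"rz": 0.0,"x": 0.0035,"y": -0.0893,"z": 0.0,"fingers": 0.1},{"rx": 0.0,"ry": 0.0,"rz": 0.0,"x": -0.0083,"y": -0.0895,"z": 0.0,"fingers": 0.1}]' --squeeze 30

```text
time: 18.95
ee_pos: [0.533, -0.1427, 0.202]
eef_rot: [0.707, 0.707, 0.001, 0.001]
ft_force: [10.4, 3.4, -1.5]
width: 0.0203
```

```bash
python3 ang.py
```

```text
t 18.95 pos [ 0.533  -0.1427  0.202 ] F [10.4  3.4 -1.5] w 0.0203 y [ 1.    -0.     0.002] z [ 1.7e-03  2.0e-04 -1.0e+00] j [-0.37  0.27  0.64  1.8  -0.18  1.13  0.33]
ang -172.52 r 0.0454 Ftan(ccw+) -1.97 Frad -10.78
```

```bash
cat > arc2.py <<'E'
import numpy as np,sys
C=np.array([.5785,-.1368]);r=.045
def arc(p,a0,a1,n=12):
    for i in range(1,n+1):
        a=np.radians(a0+(a1-a0)*i/n); q=C+r*np.array([np.cos(a),np.sin(a)])-p
        print('{"rx": 0.0, "ry": 0.0, "rz": 0.0, "x": %.4f, "y": %.4f, "z": 0.0, "fingers": 0.1},'%(q[1],q[0]),end=" ")
    print("end",q+p)
E
python3 - <<'E'
from arc2 import *
arc(np.array([.5333,-.1419]),186.5,366.5)
E
```

```text
{"rx": 0.0, "ry": 0.0, "rz": 0.0, "x": -0.0114, "y": 0.0033, "z": 0.0, "fingers": 0.1}, {"rx": 0.0, "ry": 0.0, "rz": 0.0, "x": -0.0217, "y": 0.0090, "z": 0.0, "fingers": 0.1}, {"rx": 0.0, "ry": 0.0, "rz": 0.0, "x": -0.0301, "y": 0.0172, "z": 0.0, "fingers": 0.1}, {"rx": 0.0, "ry": 0.0, "rz": 0.0, "x": -0.0362, "y": 0.0273, "z": 0.0, "fingers": 0.1}, {"rx": 0.0, "ry": 0.0, "rz": 0.0, "x": -0.0394, "y": 0.0385, "z": 0.0, "fingers": 0.1}, {"rx": 0.0, "ry": 0.0, "rz": 0.0, "x": -0.0396, "y": 0.0503, "z": 0.0, "fingers": 0.1}, {"rx": 0.0, "ry": 0.0, "rz": 0.0, "x": -0.0368, "y": 0.0617, "z": 0.0, "fingers": 0.1}, {"rx": 0.0, "ry": 0.0, "rz": 0.0, "x": -0.0311, "y": 0.0720, "z": 0.0, "fingers": 0.1}, {"rx": 0.0, "ry": 0.0, "rz": 0.0, "x": -0.0229, "y": 0.0804, "z": 0.0, "fingers": 0.1}, {"rx": 0.0, "ry": 0.0, "rz": 0.0, "x": -0.0128, "y": 0.0865, "z": 0.0, "fingers": 0.1}, {"rx": 0.0, "ry": 0.0, "rz": 0.0, "x": -0.0016, "y": 0.0897, "z": 0.0, "fingers": 0.1}, {"rx": 0.0, "ry": 0.0, "rz": 0.0, "x": 0.0102, "y": 0.0899, "z": 0.0, "fingers": 0.1}, end [ 0.62321073 -0.13170586]
```

>>> drive_tool --plan '[{"rx": 0.0,"ry": 0.0,"rz": 0.0,"x": -0.0114,"y": 0.0033,"z": 0.0,"fingers": 0.1},{"rx": 0.0,"ry": 0.0,"rz": 0.0,"x": -0.0217,"y": 0.009,"z": 0.0,"fingers": 0.1},{"rx": 0.0,"ry": 0.0,"rz": 0.0,"x": -0.0301,"y": 0.0172,"z": 0.0,"fingers": 0.1},{"rx": 0.0,"ry": 0.0,"rz": 0.0,"x": -0.0362,"y": 0.0273,"z": 0.0,"fingers": 0.1},{"rx": 0.0,"ry": 0.0,"rz": 0.0,"x": -0.0394,"y": 0.0385,"z": 0.0,"fingers": 0.1},{"rx": 0.0,"ry": 0.0,"rz": 0.0,"x": -0.0396,"y": 0.0503,"z": 0.0,"fingers": 0.1},{"rx": 0.0,"ry": 0.0,"rz": 0.0,"x": -0.0368,"y": 0.0617,"z": 0.0,"fingers": 0.1},{"rx": 0.0,"ry": 0.0,"rz": 0.0,"x": -0.0311,"y": 0.072,"z": 0.0,"fingers": 0.1},{"rx": 0.0,"ry": 0.0,"rz": 0.0,"x": -0.0229,"y": 0.0804,"z": 0.0,"fingers": 0.1},{"rx": 0.0,"ry": 0.0,"rz": 0.0,"x": -0.0128,"y": 0.0865,"z": 0.0,"fingers": 0.1},{"rx": 0.0,"ry": 0.0,"rz": 0.0,"x": -0.0016,"y": 0.0897,"z": 0.0,"fingers": 0.1},{"rx": 0.0,"ry": 0.0,"rz": 0.0,"x": 0.0102,"y": 0.0899,"z": 0.0,"fingers": 0.1}]' --squeeze 30

```text
time: 20.45
ee_pos: [0.6228, -0.1337, 0.202]
eef_rot: [0.708, 0.706, -0.001, 0.001]
ft_force: [0.9, -2.9, 5.8]
width: 0.0201
```

```bash
python3 ang.py; python3 - <<'E'
from h import *
d=viewer.camera('top');crop(d,320,170,440,270,'pics/t11.png',6)
from arc2 import *
arc(np.array([.6232,-.1317]),6.5,186.5)
E
```

```text
t 20.45 pos [ 0.6228 -0.1337  0.202 ] F [ 0.9 -2.9  5.8] w 0.0201 y [ 1.    -0.002  0.001] z [ 6.0e-04 -2.3e-03 -1.0e+00] j [-0.32  0.47  0.61  1.57 -0.28  1.19  0.34]
ang 4.02 r 0.0449 Ftan(ccw+) -2.91 Frad 0.68
{"rx": 0.0, "ry": 0.0, "rz": 0.0, "x": 0.0114, "y": -0.0028, "z": 0.0, "fingers": 0.1}, {"rx": 0.0, "ry": 0.0, "rz": 0.0, "x": 0.0217, "y": -0.0085, "z": 0.0, "fingers": 0.1}, {"rx": 0.0, "ry": 0.0, "rz": 0.0, "x": 0.0301, "y": -0.0167, "z": 0.0, "fingers": 0.1}, {"rx": 0.0, "ry": 0.0, "rz": 0.0, "x": 0.0362, "y": -0.0268, "z": 0.0, "fingers": 0.1}, {"rx": 0.0, "ry": 0.0, "rz": 0.0, "x": 0.0394, "y": -0.0380, "z": 0.0, "fingers": 0.1}, {"rx": 0.0, "ry": 0.0, "rz": 0.0, "x": 0.0396, "y": -0.0498, "z": 0.0, "fingers": 0.1}, {"rx": 0.0, "ry": 0.0, "rz": 0.0, "x": 0.0368, "y": -0.0612, "z": 0.0, "fingers": 0.1}, {"rx": 0.0, "ry": 0.0, "rz": 0.0, "x": 0.0311, "y": -0.0715, "z": 0.0, "fingers": 0.1}, {"rx": 0.0, "ry": 0.0, "rz": 0.0, "x": 0.0229, "y": -0.0799, "z": 0.0, "fingers": 0.1}, {"rx": 0.0, "ry": 0.0, "rz": 0.0, "x": 0.0128, "y": -0.0860, "z": 0.0, "fingers": 0.1}, {"rx": 0.0, "ry": 0.0, "rz": 0.0, "x": 0.0016, "y": -0.0892, "z": 0.0, "fingers": 0.1}, {"rx": 0.0, "ry": 0.0, "rz": 0.0, "x": -0.0102, "y": -0.0894, "z": 0.0, "fingers": 0.1}, end [ 0.53378927 -0.14189414]
```

View pics/t11.png

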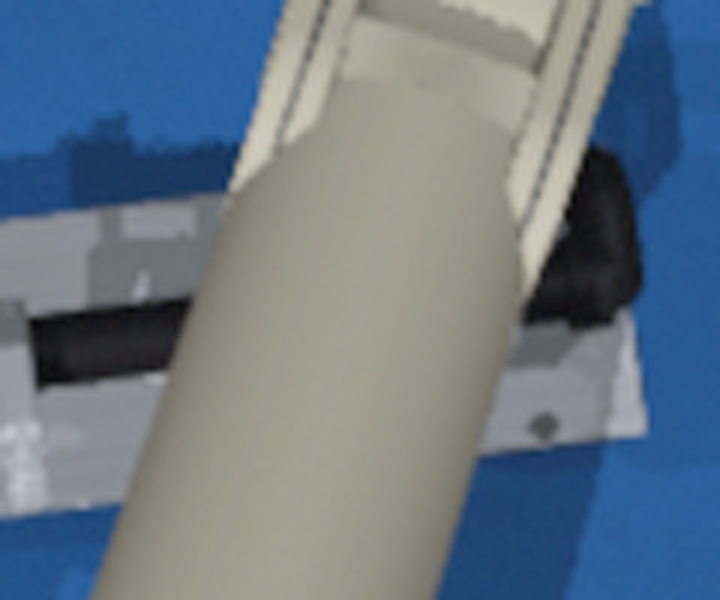

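The top view is blocked by the arm, but the measured angle shows one turn done, trailing by about 2.5° because the arm was still moving. Second turn next.

>>> drive_tool --plan '[{"rx": 0.0,"ry": 0.0,"rz": 0.0,"x": 0.0114,"y": -0.0028,"z": 0.0,"fingers": 0.1},{"rx": 0.0,"ry": 0.0,"rz": 0.0,"x": 0.0217,"y": -0.0085,"z": 0.0,"fingers": 0.1},{"rx": 0.0,"ry": 0.0,"rz": 0.0,"x": 0.0301,"y": -0.0167,"z": 0.0,"fingers": 0.1},{"rx": 0.0,"ry": 0.0,"rz": 0.0,"x": 0.0362,"y": -0.0268,"z": 0.0,"fingers": 0.1},{"rx": 0.0,"ry": 0.0,"rz": 0.0,"x": 0.0394,"y": -0.038,"z": 0.0,"fingers": 0.1},{"rx": 0.0,"ry": 0.0,"rz": 0.0,"x": 0.0396,"y": -0.0498,"z": 0.0,"fingers": 0.1},{"rx": 0.0,"ry": 0.0,"rz": 0.0,"x": 0.0368,"y": -0.0612,"z": 0.0,"fingers": 0.1},{"rx": 0.0,"ry": 0.0,"rz": 0.0,"x": 0.0311,"y": -0.0715,"z": 0.0,"fingers": 0.1},{"rx": 0.0,"ry": 0.0,"rz": 0.0,"x": 0.0229,"y": -0.0799,"z": 0.0,"fingers": 0.1},{"rx": 0.0,"ry": 0.0,"rz": 0.0,"x": 0.0128,"y": -0.086,"z": 0.0,"fingers": 0.1},{"rx": 0.0,"ry": 0.0,"rz": 0.0,"x": 0.0016,"y": -0.0892,"z": 0.0,"fingers": 0.1},{"rx": 0.0,"ry": 0.0,"rz": 0.0,"x": -0.0102,"y": -0.0894,"z": 0.0,"fingers": 0.1}]' --squeeze 30

```text
time: 22.0
ee_pos: [0.533, -0.1421, 0.202]
eef_rot: [0.707, 0.707, 0.001, -0.0]
ft_force: [7.3, 2.5, 4.0]
width: 0.0197
```

```bash
python3 ang.py; python3 - <<'E'
from arc2 import *
arc(np.array([.5338,-.1419]),186.5,346.5)
E
```

```text
t 22.0 pos [ 0.533  -0.1421  0.202 ] F [7.3 2.5 4. ] w 0.0197 y [1. 0. 0.] z [ 5.e-04  1.e-03 -1.e+00] j [-0.38  0.27  0.66  1.8  -0.18  1.13  0.33]
ang -173.27 r 0.0453 Ftan(ccw+) -1.67 Frad -7.56
{"rx": 0.0, "ry": 0.0, "rz": 0.0, "x": -0.0102, "y": 0.0024, "z": 0.0, "fingers": 0.1}, {"rx": 0.0, "ry": 0.0, "rz": 0.0, "x": -0.0195, "y": 0.0070, "z": 0.0, "fingers": 0.1}, {"rx": 0.0, "ry": 0.0, "rz": 0.0, "x": -0.0275, "y": 0.0137, "z": 0.0, "fingers": 0.1}, {"rx": 0.0, "ry": 0.0, "rz": 0.0, "x": -0.0338, "y": 0.0221, "z": 0.0, "fingers": 0.1}, {"rx": 0.0, "ry": 0.0, "rz": 0.0, "x": -0.0380, "y": 0.0317, "z": 0.0, "fingers": 0.1}, {"rx": 0.0, "ry": 0.0, "rz": 0.0, "x": -0.0398, "y": 0.0420, "z": 0.0, "fingers": 0.1}, {"rx": 0.0, "ry": 0.0, "rz": 0.0, "x": -0.0392, "y": 0.0524, "z": 0.0, "fingers": 0.1}, {"rx": 0.0, "ry": 0.0, "rz": 0.0, "x": -0.0363, "y": 0.0624, "z": 0.0, "fingers": 0.1}, {"rx": 0.0, "ry": 0.0, "rz": 0.0, "x": -0.0311, "y": 0.0715, "z": 0.0, "fingers": 0.1}, {"rx": 0.0, "ry": 0.0, "rz": 0.0, "x": -0.0239, "y": 0.0791, "z": 0.0, "fingers": 0.1}, {"rx": 0.0, "ry": 0.0, "rz": 0.0, "x": -0.0152, "y": 0.0849, "z": 0.0, "fingers": 0.1}, {"rx": 0.0, "ry": 0.0, "rz": 0.0, "x": -0.0054, "y": 0.0885, "z": 0.0, "fingers": 0.1}, end [ 0.62225665 -0.14730504]
```

>>> drive_tool --plan '[{"rx": 0.0,"ry": 0.0,"rz": 0.0,"x": -0.0102,"y": 0.0024,"z": 0.0,"fingers": 0.1},{"rx": 0.0,"ry": 0.0,"rz": 0.0,"x": -0.0195,"y": 0.007,"z": 0.0,"fingers": 0.1},{"rx": 0.0,"ry": 0.0,"rz": 0.0,"x": -0.0275,"y": 0.0137,"z": 0.0,"fingers": 0.1},{"rx": 0.0,"ry": 0.0,"rz": 0.0,"x": -0.0338,"y": 0.0221,"z": 0.0,"fingers": 0.1},{"rx": 0.0,"ry": 0.0,"rz": 0.0,"x": -0.038,"y": 0.0317,"z": 0.0,"fingers": 0.1},{"rx": 0.0,"ry": 0.0,"rz": 0.0,"x": -0.0398,"y": 0.042,"z": 0.0,"fingers": 0.1},{"rx": 0.0,"ry": 0.0,"rz": 0.0,"x": -0.0392,"y": 0.0524,"z": 0.0,"fingers": 0.1},{"rx": 0.0,"ry": 0.0,"rz": 0.0,"x": -0.0363,"y": 0.0624,"z": 0.0,"fingers": 0.1},{"rx": 0.0,"ry": 0.0,"rz": 0.0,"x": -0.0311,"y": 0.0715,"z": 0.0,"fingers": 0.1},{"rx": 0.0,"ry": 0.0,"rz": 0.0,"x": -0.0239,"y": 0.0791,"z": 0.0,"fingers": 0.1},{"rx": 0.0,"ry": 0.0,"rz": 0.0,"x": -0.0152,"y": 0.0849,"z": 0.0,"fingers": 0.1},{"rx": 0.0,"ry": 0.0,"rz": 0.0,"x": -0.0054,"y": 0.0885,"z": 0.0,"fingers": 0.1}]' --squeeze 30

```text
time: 23.5
ee_pos: [0.6212, -0.1489, 0.2019]
eef_rot: [0.708, 0.706, -0.001, 0.0]
ft_force: [-1.7, -0.9, 8.0]
width: 0.0199
```

```bash
python3 ang.py
```

```text
t 23.5 pos [ 0.6212 -0.1489  0.2019] F [-1.7 -0.9  8. ] w 0.0199 y [ 1.    -0.002 -0.001] z [-7.0e-04 -1.4e-03 -1.0e+00] j [-0.31  0.48  0.63  1.56 -0.29  1.2   0.37]
ang -15.69 r 0.0449 Ftan(ccw+) -1.33 Frad -1.43
```

>>> drive_tool --plan '[{"rx": 0.0,"ry": 0.0,"rz": 0.0,"x": 0.004,"y": 0.0007,"z": -0.0004,"fingers": 0.1},{"rx": 0.0,"ry": 0.0,"rz": 0.0,"x": 0.008,"y": 0.0011,"z": -0.0006,"fingers": 0.1},{"rx": 0.0,"ry": 0.0,"rz": 0.0,"x": 0.012,"y": 0.0011,"z": -0.0006,"fingers": 0.1},{"rx": 0.0,"ry": 0.0,"rz": 0.0,"x": 0.0145,"y": 0.001,"z": -0.0006,"fingers": 0.1},{"rx": 0.0,"ry": 0.0,"rz": 0.0,"x": 0.0157,"y": 0.0008,"z": -0.0006,"fingers": 0.1},{"rx": 0.0,"ry": 0.0,"rz": 0.0,"x": 0.0157,"y": 0.0008,"z": -0.0006,"fingers": 0.1},{"rx": 0.0,"ry": 0.0,"rz": 0.0,"x": 0.0157,"y": 0.0008,"z": -0.0006,"fingers": 0.1}]' --squeeze 30

```text
time: 24.38
ee_pos: [0.6225, -0.132, 0.202]
eef_rot: [0.707, 0.707, 0.0, 0.0]
ft_force: [6.7, 0.1, 0.3]
width: 0.0202
```

```bash
python3 ang.py; python3 - <<'E'
from h import *
d=viewer.camera('wrist'); np.savez('w12.npz',**{k:np.array(v) for k,v in d.items()}); crop(d,220,200,420,350,'pics/w12.png',4)
d=viewer.camera('scene');np.savez('s12.npz',**{k:np.array(v) for k,v in d.items()});crop(d,210,170,310,290,'pics/s12.png',5)
E
python3 ang.py
```

```text
t 24.38 pos [ 0.6225 -0.132   0.202 ] F [6.7 0.1 0.3] w 0.0202 y [ 1. -0.  0.] z [ 3.e-04 -1.e-04 -1.e+00] j [-0.33  0.47  0.63  1.57 -0.29  1.19  0.35]
ang 6.14 r 0.0447 Ftan(ccw+) -0.58 Frad 6.64
t 24.48 pos [ 0.6225 -0.132   0.202 ] F [ 5.4 -0.8  1.2] w 0.0199 y [ 1. -0.  0.] z [ 3.e-04 -1.e-04 -1.e+00] j [-0.33  0.47  0.63  1.57 -0.29  1.19  0.35]
ang 6.2 r 0.0448 Ftan(ccw+) -1.4 Frad 5.26
```

View pics/w12.png

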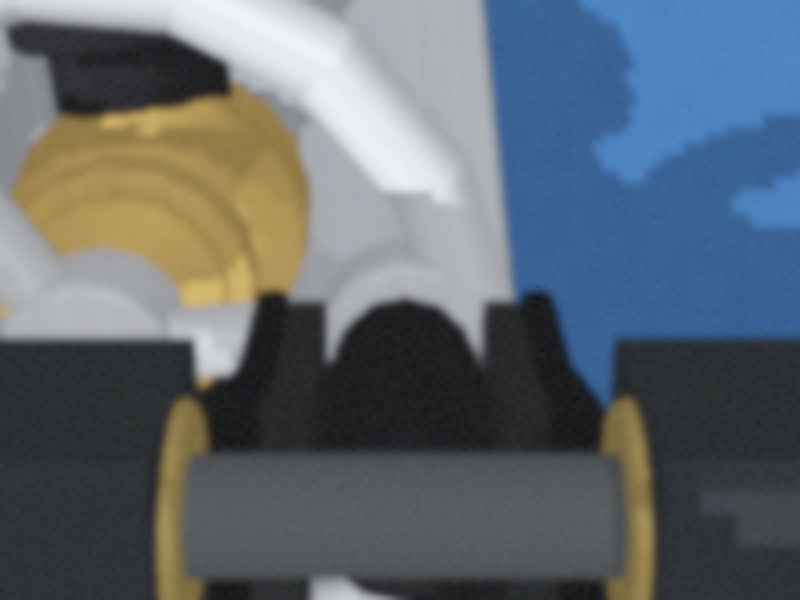

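View pics/s12.png

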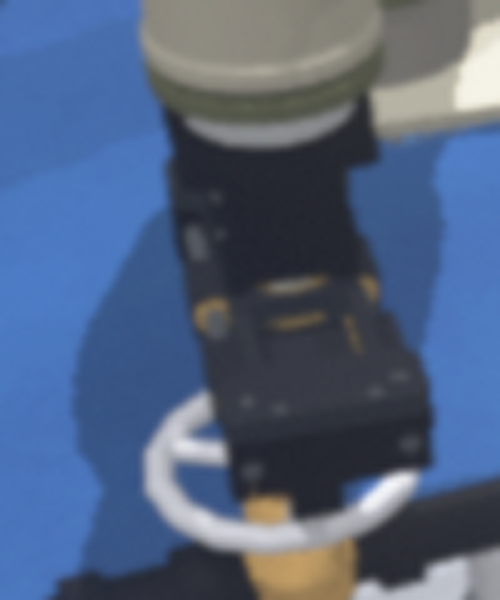

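The handle sits in the grip as it did when first grasped (top edge at crop row 300 again). A last 0.3 mm trim will match the stop reading of −0.1317, then I'll let it settle.

>>> drive_tool --plan '[{"rx": 0.0,"ry": 0.0,"rz": 0.0,"x": 0.0003,"y": 0.0004,"z": 0.0,"fingers": 0.1},{"rx": 0.0,"ry": 0.0,"rz": 0.0,"x": 0.0003,"y": 0.0004,"z": 0.0,"fingers": 0.1},{"rx": 0.0,"ry": 0.0,"rz": 0.0,"x": 0.0003,"y": 0.0004,"z": 0.0,"fingers": 0.1},{"rx": 0.0,"ry": 0.0,"rz": 0.0,"x": 0.0003,"y": 0.0004,"z": 0.0,"fingers": 0.1},{"rx": 0.0,"ry": 0.0,"rz": 0.0,"x": 0.0003,"y": 0.0004,"z": 0.0,"fingers": 0.1},{"rx": 0.0,"ry": 0.0,"rz": 0.0,"x": 0.0003,"y": 0.0004,"z": 0.0,"fingers": 0.1}]' --squeeze 30

```text
time: 25.22
ee_pos: [0.6225, -0.1315, 0.2021]
eef_rot: [0.707, 0.707, -0.0, -0.0]
ft_force: [4.3, -1.2, -0.7]
width: 0.0198
```

```bash
python3 ang.py; python3 - <<'E'
from h import *
d=viewer.camera('scene');cv2.imwrite('pics/s13.png',d['color'][...,::-1])
c=cloud(d); z=c[...,2]; m=(z>.11)&(z<.15)&(np.hypot(c[...,0]-.508,c[...,1]-.0465)<.03); print('pin',c[m].mean(0),np.percentile(z[m],[50,90,98]),m.sum())
print(np.abs(monitor.read_state()["joint_vel"]).max())
E
python3 ang.py
```

```text
t 25.23 pos [ 0.6225 -0.1315  0.2021] F [ 4.3 -1.2 -0.7] w 0.0198 y [ 1.    -0.    -0.001] z [-6.e-04  1.e-04 -1.e+00] j [-0.33  0.47  0.62  1.57 -0.29  1.2   0.35]
ang 6.8 r 0.0448 Ftan(ccw+) -1.68 Frad 4.16
pin [0.51165284 0.04189049 0.11978373] [0.12138961 0.12562288 0.12644136] 78
0.0018559517891583235
t 25.27 pos [ 0.6225 -0.1315  0.2021] F [ 3.3 -1.1 -0.3] w 0.02 y [ 1.    -0.    -0.001] z [-5.e-04  1.e-04 -1.e+00] j [-0.33  0.47  0.62  1.57 -0.29  1.2   0.35]
ang 6.83 r 0.0448 Ftan(ccw+) -1.46 Frad 3.1
```

View pics/s13.png

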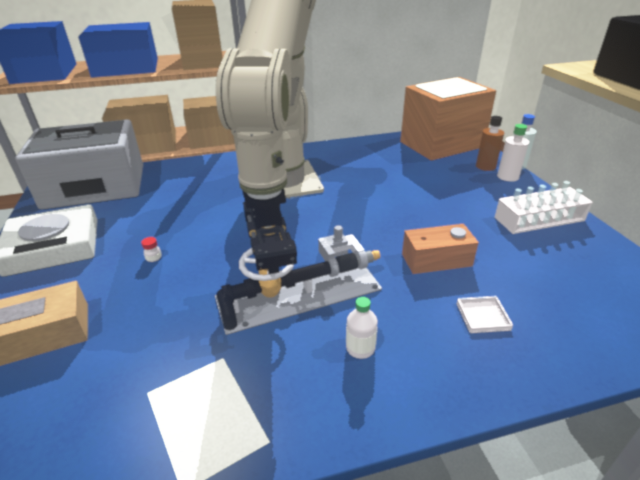

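The pin is home in the fork at (338,238) and the plug is still in the block at (458,233). The bystanders haven't moved, and the arm is at rest holding the handle. Handing in.

```bash
python3 -c "
from bench import workorder
print(workorder.close_job())"
```

```text
the job is handed in; nothing more can be done
None
```

I did the job in the order asked and handed it in at about 25 s of the 72 s allowed. The hand-in gives no verdict, so what follows rests on my own checks.

- **Pin:** I pushed it down through the fork and tongue until the collar stopped on the fork, at the predicted height with about 10 N of contact. Afterwards its top read 0.126 m against the 0.125 m expected, and it still did at the end.
- **Closing the wheel:** I gripped it by the handle and turned it clockwise to the stop. At about 6.5° in world terms it stopped moving while the force rose to 9 N, matching the valve's direction of about 6.7° from the cameras.
- **Opening the wheel:** I turned it counter-clockwise four half turns and finished at 6.8°, so two full turns within about 0.3–0.5°. The handle had not visibly shifted in the grip when compared with the picture from the first grasp.
- **At hand-in:** the handle was still held at 30 N, the wheel was at rest, and about 3 N of side force remained. The plug and the other things on the bench looked unmoved in the last picture.

**Disagreements:**
- The cameras disagreed with each other by 2–7 mm, so I relied on contact and on the circle traced by the arm instead; it fitted a 45.0 mm radius.
- I counted the two turns from the arm's position readings, because the arm blocked the top camera's view of the wheel.
- Two early move calls were refused for missing keys in their rows; nothing moved because of them.

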